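Close the cream pots with the lids that thread home and slide the organizer shut

ROBOT

A 7-joint arm with a two-finger parallel gripper is mounted at the origin on the work surface. World frame = base frame: x ahead of the robot, y to its left, z up, the work surface at z = 0. Lengths are in m, angles in rad, forces in N, time in s.
With the tool pointing down it reaches from about 0.425 to 0.925 m from the base axis. Payload 6.8 kg.
Tool frame: the origin (TCP) lies midway between the tips of the shut fingers; the grasp point (between the pads) lies 19 mm behind it; z points along the fingers, y is the line along which they close (so a half turn about z gives the same grasp; the last joint's range is limited). The gripper opens to 85 mm and grips with 20 to 120 N. Pads are 22 mm wide; open, the fingers measure 114 mm over their backs; the gripper's body (76 mm by 85 mm) begins 54 mm behind the grasp point. The pads swing forward as they close: fully open they stand 13 mm farther back than shut.
Start: joints at [-1.216, 0.477, 0.022, 1.555, -0.011, 1.109, -0.083], TCP at [0.301, 0.604, 0.192] pointing down, gripper open.
Joint ranges: [-2.96, 2.96], [-0.34, 2.1], [-1.41, 1.46], [0.24, 2.44], [-1.37, 4.51], [0.17, 1.92], [-2.96, 2.96]. Speed limits (rad/s): [2.39, 2.39, 3.14, 3.14, 3.14, 3.14, 3.14].

INTERFACE

Orientations are given as a rotation vector (axis times angle).
In Python, from bench import r gives the robot as it stands. The module is installed in compiled form; this text tells all that it offers.
- The arm moves only by the tool apply_moves, never from a script. Its argument "rows" is a list of rows, each a list of 6 numbers: the shift along the tool's x, y, z scaled (see below), then the turn, a rotation vector about the tool's x, y, z scaled (see below). A call has 1 to 5 rows; each row is the pose to reach, as a shift and turn from the pose commanded when the call began, along the tool's axes at that moment; what a row does not reach only later rows make up. The controller multiplies each number of a shift by 0.25 m and each number of a turn by 90 degrees. A row lasts 1/8 s, in which the tool goes at most 62.5 mm and 10.7 degrees, less where a joint would pass 70% of its speed; a pose out of reach is approached as far as the arm can. A call with a number of a shift or a turn outside -1 to 1 is refused whole. A call with a gripper value outside its range is refused whole. "claw" is the opening, from 0 (shut) to 1 (fully open), set as the call begins (left out, the last holds). The fingers move at their own pace and stop on an object; "newtons" is the grip in N (left out, the last holds). Time passes only in rows, so rows that repeat a pose let the fingers close. It gives the time, the measured TCP pose, the force, the opening and the grip force at its end, in the units of the state.
- r.get_obs(): the state, without advancing time (a new reading comes with each control period).
- r.grab_frame(name): name is "scene" or "top"; returns a dict with "pixels" (400x640x3 uint8, red, green, blue), "intrinsics" (3x3 intrinsics, pixels), "eye" and "attitude" of the camera in the world. Camera axes: x right, y up, looking along -z (the intrinsics and any distortion apply to the point x, -y, -z); pixel columns grow to the right and rows downward; lengths in m; the calibration is good to about 2 mm. A picture is of the moment at which its call begins. There is no depth.
- r.hand_in(): hands the job in; it is judged then, once.
Trained networks look in a picture, given as the dict that the camera call returned (one of the last four; its "shot" number tells which), for a name from the list of things; names that differ only in an ending like _2 or _b are one class to them, and where a whole thing is asked for, a point or a joint stands for the part that bears it (a point fixed in the world has none). Each returns a list of dicts, best first, with "conf" (0 to 1); they miss things now and then, are a little off and sometimes report something else, mostly with a low value. They report only what shows in the picture. A call takes as long as a camera call. They do not tell look-alikes from the thing itself.
- r.search_frame(picture, thing): "rect" ([left, top, width, height] in pixels, round what is visible of it).
- r.outline_of(picture, thing): "pixels" (400x640 bool, what is visible of it) and "rect" ([left, top, width, height] in pixels, round what is visible of it).
- r.landmark_of(picture, thing): "point" ([column, row] in pixels: a listed point, or the origin of a listed thing).
The state is a dict: "clock": time; "joints": joint angles; "qvel": joint speeds; "tau": joint torques, N m; "tcp_pos": TCP position; "orientation": TCP orientation; "contact_force": force on the tool from outside, world axes, zero at the start; "moment": the same for the moment, N m; "grip_width": finger opening in m; "gripper_force": force on a finger pad.
Only numpy, scipy, OpenCV 4.12 (cv2) and the standard library are available. Lean on these libraries where they do the work, as an engineer would, in place of code of your own. Each camera call takes 0.05 s, during which the arm holds its last target. There are 200 camera calls.

TASK

Find out by trial which of the three look-alike lids threads fully home on which open porcelain pot, and leave every pot on the vanity closed with its own lid screwed down clockwise until it sits home. If a lid is left over because its pot is not there, set it down upright on the floor of an empty bay of the lipstick organizer's tray. Finish with the tray slid fully in, the lipstick tubes still lying in it, and do not disturb the dropper bottle, the gua sha stone or the cuticle pusher.

Things in the scene. Friction and masses are not known exactly. Their poses are not given: they have to be found in the camera images.
- pot_1: Heavy white porcelain cream pot, open, its 58 mm square foot held under the lips of the fixed caddy, so that it cannot turn or lift; one pot may be absent (None). Origin: centre of its underside, z up. Round body 50 mm across, flat shoulder 40 mm up; above it a neck 36 mm across, 16 mm high, with a three-start thread 45 mm across. Its mouth admits the hidden plug of one lid only.
- pot_1_shoulder (a point): On the pot's axis at the shoulder (45 mm above the vanity): the right lid's underside is here when home. Going clockwise from each of the pot's +x and +-120 deg: a step 7 mm above the shoulder (from -35 to +5 deg), a ramp falling to the shoulder (5 to 50), a seat under a hook (62 to 85, hook top 10 mm above the shoulder), the stop.
- pot_2: Heavy white porcelain cream pot, open, its 58 mm square foot held under the lips of the fixed caddy, so that it cannot turn or lift; one pot may be absent (None). Origin: centre of its underside, z up. Round body 50 mm across, flat shoulder 40 mm up; above it a neck 36 mm across, 16 mm high, with a three-start thread 45 mm across. Its mouth admits the hidden plug of one lid only.
- pot_2_shoulder (a point): On the pot's axis at the shoulder (45 mm above the vanity): the right lid's underside is here when home. Going clockwise from each of the pot's +x and +-120 deg: a step 7 mm above the shoulder (from -35 to +5 deg), a ramp falling to the shoulder (5 to 50), a seat under a hook (62 to 85, hook top 10 mm above the shoulder), the stop.
- pot_3: Heavy white porcelain cream pot, open, its 58 mm square foot held under the lips of the fixed caddy, so that it cannot turn or lift; one pot may be absent (None). Origin: centre of its underside, z up. Round body 50 mm across, flat shoulder 40 mm up; above it a neck 36 mm across, 16 mm high, with a three-start thread 45 mm across. Its mouth admits the hidden plug of one lid only.
- pot_3_shoulder (a point): On the pot's axis at the shoulder (45 mm above the vanity): the right lid's underside is here when home. Going clockwise from each of the pot's +x and +-120 deg: a step 7 mm above the shoulder (from -35 to +5 deg), a ramp falling to the shoulder (5 to 50), a seat under a hook (62 to 85, hook top 10 mm above the shoulder), the stop.
- caddy: Fixed dark wooden caddy, 76 (x) x 330 (y) x 21 mm high, origin at the centre of its underside, with three wells 125 mm apart along its y in which the pots stand; a pot's well may be empty.
- lid_p_c (a point): Loose metal screw lid, 56 mm across, 32 mm high, 60 g, open side down; point at its centre, 16 mm up. All three look alike. Three lugs inside the rim of every lid, 7.5 mm wide, 5 mm high, level with the rim, at the lid's own +x and +-120 deg, under the three dark pips on its top. Skirt bore 49 mm: it goes over a pot's thread with about 2 mm play all round.
- lid_q_c (a point): Loose metal screw lid, 56 mm across, 32 mm high, 60 g, open side down; point at its centre, 16 mm up. All three look alike. Closing any lid: set it on with its +x along the pot's +x (or +-120 deg): centre 23 mm above the shoulder. Turned clockwise with a light push it sinks between 15 and 60 deg and stops at about 75 deg: home, centre 16 mm above the shoulder, hooked.
- lid_r_c (a point): Loose metal screw lid, 56 mm across, 32 mm high, 60 g, open side down; point at its centre, 16 mm up. All three look alike. A wrong lid jams part of the way, centre about 21 mm above the shoulder (5 mm proud), and lifts straight off. A lid started at other angles may stand on the hooks and drops to the steps when turned on clockwise. The pot is narrower than the lid.
- organizer: Clear acrylic organizer housing, fixed, 125 (x) x 214 (y) x 60 mm high, origin at the centre of its underside; its open front faces its own -x and stands 62 mm beyond the middle of the slid-out tray.
- tray (a joint): Tray of the organizer: 0 = slid out (as at the start), 0.115 m = fully in. It slides along the organizer's +x when its front panel is pushed (about 2 N).
- tray_floor (a point): Centre of the tray's inner floor, moves with the tray; axes as the organizer's. The tray is 110 (x) x 200 mm (y), divided into three bays side by side along y; floor 8 mm above the vanity, side walls and dividers only 6 mm high above the floor.
- tray_front (a point): Middle of the outer face of the tray's front panel, 20 mm above the vanity; the panel is 206 mm wide, spans 5 to 33 mm above the vanity and is the place to push. Its top is 25 mm above the tray floor.
- bay_1 (a point): Centre of the floor of bay 1 (clear space 108 mm in x, 64 mm in y), moves with the tray. It is empty unless a lipstick tube lies in it.
- bay_2 (a point): Centre of the floor of bay 2 (clear space 108 mm in x, 64 mm in y), moves with the tray. It is empty unless a lipstick tube lies in it.
- bay_3 (a point): Centre of the floor of bay 3 (clear space 108 mm in x, 64 mm in y), moves with the tray. It is empty unless a lipstick tube lies in it.
- tube_1_c (a point): Centre of a silver lipstick tube lying in bay 1, square, 72 x 21 x 21 mm, long axis x; None if absent, and bay 1 is then empty.
- tube_2_c (a point): Centre of a silver lipstick tube lying in bay 2, square, 72 x 21 x 21 mm, long axis x; None if absent, and bay 2 is then empty.
- tube_3_c (a point): Centre of a silver lipstick tube lying in bay 3, square, 72 x 21 x 21 mm, long axis x; None if absent, and bay 3 is then empty.
- dropper: Smoky glass dropper bottle, bystander, 36 mm across, 99 mm high, origin at the centre of its underside.
- gua_sha: Flat jade gua sha stone, bystander, about 40 x 76 x 7 mm, lying flat, origin at the centre of its underside.
- pusher: Rose-gold cuticle pusher, bystander, a rod 123 x 8 x 6 mm along its x, lying flat, origin at the middle of its underside.
There are look-alikes about, which are no part of the job. What is shaped like the pot_2 but blue is not meant. What is shaped like the part that bears lid_q_c but pink is not meant.

How it is judged:
By the outcome, as a careful person would: the job done as asked, in the order asked, and still so for the second after the job is handed in, with the robot touching nothing.
Of pot_1, pot_2, pot_3 only 2 to 3 are there at a start; the rules pass over those that are not, and their reading is None.
Of tube_1, tube_2, tube_3 only 1 to 2 are there at a start; the rules pass over those that are not, and their reading is None.
At some moment in a run one of lid_p, lid_q, lid_r may be knocked a few centimetres aside while the robot is not near it.
It also fails if it takes over 210 s, if anything falls off the work surface, if the arm or the gripper's body presses on something with over 40 N, if the wrist force passes 120 N, or if a joint passes its speed limit or range.

## Working session

There is one attempt and no reset: what is moved stays moved. The work goes in short steps, Python scripts to look and compute and a tool call to move; the robot and the scene stay as the last step left them, time stands still between calls to the robot, and variables do not carry over. Pictures are saved under pics/ and viewed, at most 14 in all, crops included, and the job is handed in when it is done.

Besides the shell and the picture viewer there is one more tool, called after "Request:" in YAML: its name, and indented under it one key for each argument. apply_moves: Moves the arm, as the interface text tells. Its arguments: {"type":"object","properties":{"rows":{"type":"array","items":{"type":"array","items":{"type":"number"}}},"claw":{"type":"number"},"newtons":{"type":"number"}},"required":["rows"]}

```bash
mkdir -p pics; cat > h.py <<'E'
import numpy as np, cv2
from scipy.spatial.transform import Rotation as R
from bench import r
def ray(f,p):
    K=np.array(f["intrinsics"]);a=np.array(f["attitude"])
    A=a if a.shape==(3,3) else (R.from_rotvec(a).as_matrix() if a.size==3 else R.from_quat(a).as_matrix())
    d=np.linalg.inv(K)@np.array([p[0],p[1],1.]);return np.array(f["eye"]),A@np.array([d[0],-d[1],-d[2]])
def at(f,p,z):
    e,d=ray(f,p);return e+d*(z-e[2])/d[2]
def proj(f,P):
    K=np.array(f["intrinsics"]);a=np.array(f["attitude"])
    A=a if a.shape==(3,3) else (R.from_rotvec(a).as_matrix() if a.size==3 else R.from_quat(a).as_matrix())
    c=A.T@(np.array(P)-np.array(f["eye"]));q=K@np.array([c[0],-c[1],-c[2]]);return q[:2]/q[2]
def save(f,n): cv2.imwrite("pics/"+n,f["pixels"][:,:,::-1])
E
python3 - <<'E'
from h import *
for n in("scene","top"):
    f=r.grab_frame(n);save(f,n+"0.png");print(n,{k:(np.array(v).round(3).tolist()) for k,v in f.items() if k in("intrinsics","eye","attitude")},[k for k in f])
    Z=dict(pot_1=.005,lid_p_c=.016,caddy=0,organizer=0,tray_floor=.008,tray_front=.02,bay_1=.008,tube_1_c=.0185,dropper=0,gua_sha=0,pusher=0,pot_1_shoulder=.045)
    for t,z in Z.items():
        for d in r.landmark_of(f,t): 
            if d["conf"]>.25: print(t,round(d["conf"],2),np.round(d["point"]),at(f,d["point"],z).round(3)[:2])
print(r.get_obs())
E
```

```text
scene {'intrinsics': [[388.96, 0.0, 315.84], [0.0, 388.96, 199.767], [0.0, 0.0, 1.0]], 'eye': [1.098, -0.197, 0.666], 'attitude': [0.689, 0.471, 1.099]} ['pixels', 'intrinsics', 'eye', 'attitude', 'shot']
pot_1 0.76 [294. 306.] [ 0.726 -0.092]
pot_1 0.71 [240. 268.] [ 0.601 -0.165]
pot_1 0.62 [297. 247.] [ 0.597 -0.037]
pot_1 0.27 [438. 224.] [0.663 0.28 ]
lid_p_c 0.84 [233. 210.] [ 0.443 -0.137]
caddy 0.69 [238. 269.] [ 0.598 -0.168]
organizer 0.76 [437. 220.] [0.648 0.288]
organizer 0.63 [410. 185.] [0.523 0.298]
tray_floor 0.76 [409. 187.] [0.535 0.284]
tray_floor 0.59 [425. 174.] [0.511 0.346]
tray_front 0.61 [397. 170.] [0.479 0.282]
bay_1 0.84 [408. 185.] [0.527 0.285]
bay_1 0.78 [430. 178.] [0.528 0.352]
bay_1 0.72 [335. 199.] [0.5 0.1]
bay_1 0.56 [385. 195.] [0.536 0.216]
tube_1_c 0.64 [428. 176.] [0.529 0.342]
dropper 0.6 [374. 258.] [0.685 0.103]
gua_sha 0.55 [334. 199.] [0.491 0.099]
pusher 0.78 [249. 325.] [ 0.727 -0.182]
top {'intrinsics': [[458.664, 0.0, 322.289], [0.0, 458.664, 198.16], [0.0, 0.0, 1.0]], 'eye': [0.38, 0.007, 1.14], 'attitude': [0.127, -0.119, -1.545]} 
[... 678 characters left out ...]
85]
{'clock': 1.3, 'joints': array([-1.21609257,  0.47698036,  0.02239225,  1.55539337, -0.01146697,
        1.10930357, -0.08307907]), 'qvel': array([ 0.00048   ,  0.00199412,  0.00019779,  0.00076362,  0.00090825,
        0.00098714, -0.00015731]), 'tau': array([-4.07134794e-04, -5.96327949e+01,  1.60610575e+00, -2.81537676e+01,
        1.24072790e-02,  1.81330393e-03, -1.67724710e-05]), 'tcp_pos': array([0.30136779, 0.60401367, 0.19232375]), 'orientation': array([7.20462914e-01, 3.05784602e+00, 6.53879904e-05]), 'contact_force': array([ 0.21262431, -0.31455054,  0.26475925]), 'moment': array([ 0.05528471, -0.00488202,  0.00552182]), 'gripper_force': 0.0, 'grip_width': 0.08549871829384306}
```

View pics/top0.png

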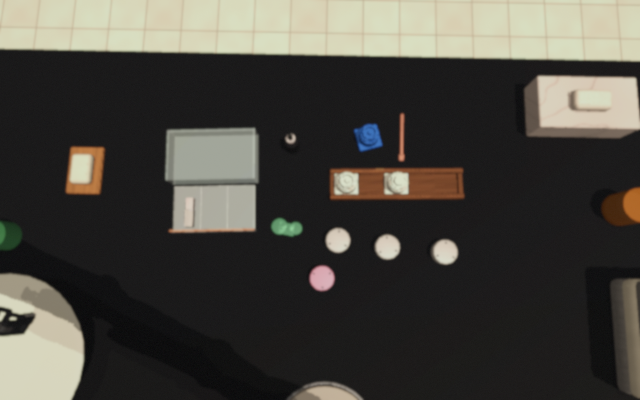

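View pics/scene0.png

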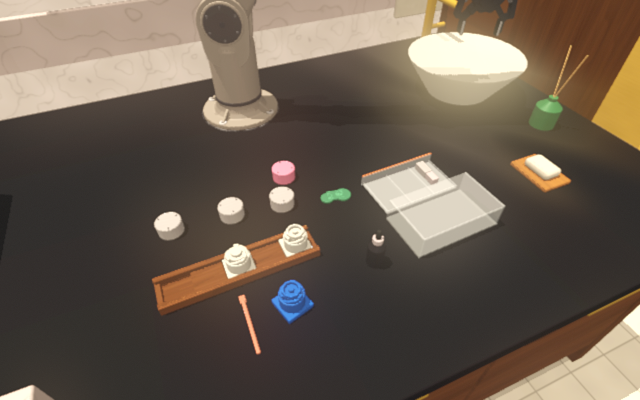

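The two white pots are at top (345,183) and (397,183); the third well, at about (445,183), is empty. The candidate lids are white at (338,240), (387,247) and (445,252). I exclude the pink lid (322,278) and the blue pot (368,138). A tube lies in the bay at (189,210). Next I take a close crop.

```bash
python3 - <<'E'
from h import *
f=r.grab_frame("top");g=r.grab_frame("scene")
c=f["pixels"][165:270,320:470,::-1];cv2.imwrite("pics/c1.png",cv2.resize(cv2.convertScaleAbs(c,alpha=1.1),None,fx=5.3,fy=5.3,interpolation=cv2.INTER_CUBIC))
c=g["pixels"][182:282,148:318,::-1];cv2.imwrite("pics/c2.png",cv2.resize(c,None,fx=4.7,fy=4.7,interpolation=cv2.INTER_CUBIC))
for n,F in(("top",f),("scene",g)):
  for t,z in(("lid_p_c",.016),("pot_1_shoulder",.045),("pot_1",.005)):
    for d in r.landmark_of(F,t): print(n,"LM",t,round(d["conf"],2),np.round(d["point"],1),at(F,d["point"],z).round(4)[:2])
  for t,z in (("lid_p_c",.016),("caddy",.021),("tray",.02)):
    for d in r.outline_of(F,t):
      m=d["pixels"].astype(np.uint8);ys,xs=np.nonzero(m);p=(xs.mean(),ys.mean())
      print(n,"OUT",t,round(d["conf"],2),np.round(p,1),d["rect"],at(F,p,z).round(4)[:2], cv2.minAreaRect(np.c_[xs,ys].astype(np.float32)))
E
```

```text
top LM lid_p_c 0.93 [387.  248.3] [ 0.4374 -0.1455]
top LM lid_p_c 0.34 [446.3 253.7] [ 0.4275 -0.2896]
top LM lid_p_c 0.2 [336.2 235.8] [ 0.465  -0.0211]
top LM pot_1_shoulder 0.64 [215.1 211.8] [0.5141 0.2721]
top LM pot_1 0.93 [368.3 138. ] [ 0.7177 -0.099 ]
top LM pot_1 0.78 [341.9 186.4] [ 0.5904 -0.0335]
top LM pot_1 0.61 [398.3 183.3] [ 0.6014 -0.1753]
top OUT lid_p_c 0.77 [386.9 247.1] [373.0, 236.8, 26.1, 22.4] [ 0.4402 -0.1451] ((386.7500305175781, 247.25), (22.62741470336914, 23.33452033996582), 45.0)
top OUT lid_p_c 0.3 [215.8 208.8] [170.8, 185.6, 82.4, 49.0] [0.5251 0.2778] ((212.5, 209.5), (47.0, 83.0), 90.0)
top OUT caddy 0.76 [403.1 184.4] [330.9, 167.2, 132.5, 33.1] [ 0.5957 -0.1847] ((396.0, 184.5), (31.0, 134.0), 90.0)
top OUT tray 0.68 [216.5 208.5] [169.9, 183.3, 84.7, 52.1] [0.5254 0.2753] ((212.5, 209.5), (47.0, 83.0), 90.0)
scene LM lid_p_c 0.76 [231.5 209. ] [ 0.4395 -0.139 ]
scene LM lid_p_c 0.6 [396.8 166.2] [0.4613 0.2931]
scene LM pot_1_shoulder 0.73 [235.6 254.4] [ 0.5956 -0.1654]
scene LM pot_1_shoulder 0.22 [247.1 326.3] [ 0.7535 -0.1866]
scene LM pot_1 0.79 [297.1 246. ] [ 0.5944 -0.0356]
scene LM pot_1 0.58 [296.3 308.9] [ 0.7342 -0.0911]
scene OUT lid_p_c 0.6 [230.7 210. ] [219.4, 200.1, 25.9, 22.0] [ 0.4419 -0.1414] ((231.0, 210.5), (23.0, 24.0), 90.0)
scene OUT caddy 0.9 [223.9 273.7] [150.9, 224.9, 169.5, 91.1] [ 0.6136 -0.1978] ((234.72695922851562, 268.0900573730469), (37.3743782043457, 170.87619018554688), 69.829345703125)
scene OUT tray 0.82 [397.2 180. ] [361.3, 152.5, 84.7, 58.1] [0.5114 0.2629] ((402.5926818847656, 177.71560668945312), (39.82526779174805, 78.9404525756836), 63.047821044921875)
```

View pics/c1.png

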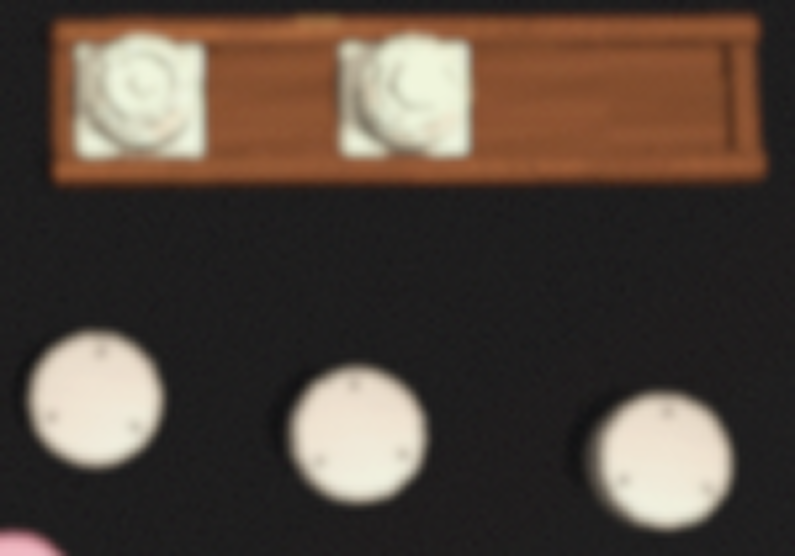

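View pics/c2.png

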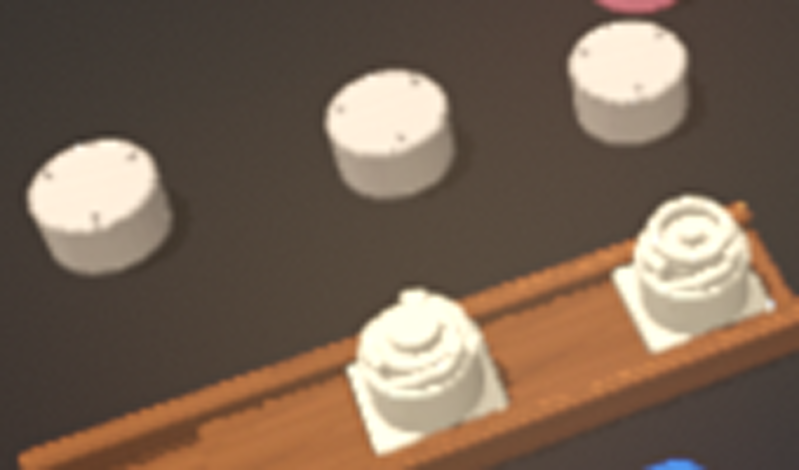

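The crops show three white lids with three pips each; one pip points toward +x (up in the image) on each lid. The two open white pots have their square feet aligned with the caddy, which is about parallel to the world axes. I'll compute precise positions from these pixels.

```bash
cat >> h.py <<'E'
def lids(f,r0=(320,200,480,290)):
    "white lid tops -> world centre"
    im=f["pixels"];x0,y0,x1,y1=r0
    hsv=cv2.cvtColor(im,cv2.COLOR_RGB2HSV);m=((hsv[...,2]>120)&(hsv[...,1]<70)).astype(np.uint8)
    k=np.zeros_like(m);k[y0:y1,x0:x1]=m[y0:y1,x0:x1]
    n,l,s,c=cv2.connectedComponentsWithStats(k)
    return [(s[i][:5].tolist(),c[i].round(1).tolist(),at(f,c[i],.030).round(4)[:2].tolist()) for i in range(1,n) if s[i][4]>150]
def state():
    o=r.get_obs();M=R.from_rotvec(o["orientation"]).as_matrix()
    return "t %.2f tcp %s yaw %.1f tilt %.2f q7 %.2f F %s M %s w %.4f g %.1f"%(o["clock"],o["tcp_pos"].round(4),np.degrees(np.arctan2(M[1,0],M[0,0])),np.degrees(np.arccos(-M[2,2])),o["joints"][6],o["contact_force"].round(1),o["moment"].round(2),o["grip_width"],o["gripper_force"])
E
python3 - <<'E'
from h import *
f=r.grab_frame("top");g=r.grab_frame("scene")
for l in lids(f): print("top",l)
P=lambda u,v:(320+u/5.3-.4,165+v/5.3-.4)
Q=lambda u,v:(148+u/4.7-.4,182+v/4.7-.4)
L=[((97,399),[(101,352),(53,416),(135,427)]),((358,434),[(355,386),(320,461),(403,454)]),((662,460),[(669,412),(624,480),(709,489)])]
for c,ps in L:
    C=at(f,P(*c),.032);W=[at(f,P(*p),.032) for p in ps];m=np.mean(W,0)
    print("lid",C.round(4)[:2],"pipmean",m.round(4)[:2],[(round(float(np.degrees(np.arctan2(*(w-m)[1::-1]))),1),round(float(np.linalg.norm(w-m)),4)) for w in W])
L2=[[(584,52),(658,35),(639,87)],[(340,108),(415,83),(401,138)],[(48,174),(132,156),(96,217)]]
for ps in L2:
    W=[at(g,Q(*p),.032) for p in ps];m=np.mean(W,0)
    print("scene pipmean",m.round(4)[:2],[(round(float(np.degrees(np.arctan2(*(w-m)[1::-1]))),1)) for w in W])
print("foot",[at(f,P(*p),.012).round(4)[:2] for p in((140.5,99.5),(406,99))])
print("neck",[at(f,P(*p),.061).round(4)[:2] for p in((142,84),(414,84))])
print("scene neck",[at(g,Q(*p),.061).round(4)[:2] for p in((692,222),(415,325))])
print("caddy", [at(f,P(*p),.021).round(4)[:2] for p in((52,20),(762,17),(767,182),(52,183))])
print("pink",at(f,(322,278),.032))
print("tray px", [at(f,p,.033).round(4)[:2] for p in((170,231),(257,230))],[at(f,p,.06).round(4)[:2] for p in((167,130),(258,128),(259,183),(167,185))])
print(state())
E
```

```text
top ([326, 228, 25, 25, 483], [337.7, 239.9], [0.4542, -0.0245])
top ([375, 235, 25, 25, 491], [387.2, 246.7], [0.4404, -0.144])
top ([433, 240, 25, 25, 493], [444.9, 251.5], [0.432, -0.2828])
top ([320, 267, 14, 23, 273], [325.7, 278.2], [0.3624, 0.0026])
lid [ 0.4541 -0.025 ] pipmean [ 0.4544 -0.0247] [(-4.8, 0.0212), (113.5, 0.0213), (-125.4, 0.0218)]
lid [ 0.4409 -0.1437] pipmean [ 0.4411 -0.1443] [(5.2, 0.0216), (125.6, 0.0219), (-113.9, 0.0216)]
lid [ 0.4322 -0.2812] pipmean [ 0.4322 -0.2836] [(-3.1, 0.0219), (115.3, 0.0218), (-124.0, 0.0224)]
scene pipmean [ 0.4543 -0.0209] [-124.5, 115.2, -3.9]
scene pipmean [ 0.441  -0.1411] [-116.2, 123.9, 5.6]
scene pipmean [ 0.4324 -0.2799] [-126.5, 115.6, -3.5]
foot [array([ 0.597 , -0.0437]), array([ 0.6   , -0.1689])]
neck [array([ 0.5947, -0.042 ]), array([ 0.5974, -0.1649])]
scene neck [array([ 0.5934, -0.0374]), array([ 0.6001, -0.1634])]
caddy [array([ 0.6325, -0.0011]), array([ 0.6412, -0.335 ]), array([ 0.5626, -0.3354]), array([ 0.5548, -0.0026])]
pink [0.36269849 0.01127651 0.032     ]
tray px [array([0.4664, 0.3814]), array([0.4735, 0.171 ])] [array([0.7109, 0.398 ]), array([0.7208, 0.1758]), array([0.5841, 0.1673]), array([0.5744, 0.3877])]
t 2.10 tcp [0.3014 0.604  0.1923] yaw 153.5 tilt 0.00 q7 -0.08 F [-0.3  0.1  0.1] M [-0.02  0.02 -0.  ] w 0.0850 g 0.0
```

Pot A is at about (0.596,-0.041) and pot B at (0.599,-0.166), both yawed about 1.3°. The lids are L1 (0.4543,-0.0228, pip -4.4°), L2 (0.441,-0.1425, pip 5.4°) and L3 (0.432,-0.2815, pip -3.6°). First I square the tool to yaw 90°, so tool x = world Y and tool y = world X, and travel over L1.

Request:
apply_moves:
  rows:
    - [0,0,0,0,0,0.12]
    - [0,0,0,0,0,0.23]
    - [0,0,0,0,0,0.3527]
    - [0,0,0,0,0,0.3527]
  claw: 1

```text
clock: 2.6
tcp_pos: [0.3012, 0.6041, 0.1923]
orientation: [1.527, 2.745, 0.0]
contact_force: [-0.4, -0.4, 0.9]
grip_width: 0.0854
gripper_force: 0.0
```

Request:
apply_moves:
  rows:
    - [0,0,0,0,0,0.12]
    - [0,0,0,0,0,0.23]
    - [0,0,0,0,0,0.3527]
    - [0,0,0,0,0,0.3527]

```text
clock: 3.1
tcp_pos: [0.3012, 0.6041, 0.1922]
orientation: [2.216, 2.226, -0.0]
contact_force: [-0.1, -0.4, -0.4]
grip_width: 0.0853
gripper_force: 0.0
```

Request:
apply_moves:
  rows:
    - [-0.2,0.05,0,0,0,0]
    - [-0.4,0.1,0,0,0,0]
    - [-0.6,0.15,0,0,0,0]
    - [-0.836,0.204,0,0,0,0]
    - [-0.836,0.204,0,0,0,0]

```text
clock: 3.72
tcp_pos: [0.3543, 0.3899, 0.1926]
orientation: [2.222, 2.219, -0.001]
contact_force: [0.2, -0.1, -0.0]
grip_width: 0.0854
gripper_force: 0.0
```

Request:
apply_moves:
  rows:
    - [-0.2,0.05,0,0,0,0]
    - [-0.4,0.1,0,0,0,0]
    - [-0.6,0.15,0,0,0,0]
    - [-0.836,0.204,0,0,0,0]
    - [-0.836,0.204,0,0,0,0]

```text
clock: 4.35
tcp_pos: [0.4044, 0.1825, 0.1927]
orientation: [2.223, 2.219, 0.001]
contact_force: [-0.1, -0.1, -0.5]
grip_width: 0.0855
gripper_force: 0.0
```

Request:
apply_moves:
  rows:
    - [-0.2,0.05,0,0,0,0]
    - [-0.4,0.1,0,0,0,0]
    - [-0.6,0.15,0,0,0,0]
    - [-0.836,0.204,0,0,0,0]
    - [-0.836,0.204,0,0,0,0]

```text
clock: 4.97
tcp_pos: [0.4557, -0.0263, 0.1929]
orientation: [2.222, 2.218, 0.0]
contact_force: [0.1, 1.1, -0.7]
grip_width: 0.0854
gripper_force: 0.0
```

```bash
python3 - <<'E'
from h import *
print(state())
E
```

```text
t 4.97 tcp [ 0.4557 -0.0263  0.1929] yaw 89.9 tilt 0.13 q7 0.02 F [ 0.1  1.1 -0.7] M [ 0.06 -0.04  0.02] w 0.0854 g 0.0
```

Request:
apply_moves:
  rows:
    - [0,0,0.2,0,0,0.06]
    - [0,0,0.4,0,0,0.119]
    - [0,0,0.55,0,0,0.119]
    - [0,0,0.7,0,0,0.119]
    - [0,0,0.76,0,0,0.119]

```text
clock: 5.6
tcp_pos: [0.4536, -0.0212, 0.0004]
orientation: [-2.412, -2.009, 0.003]
contact_force: [-0.5, -0.5, 0.8]
grip_width: 0.0855
gripper_force: 0.0
```

Request:
apply_moves:
  rows:
    - [0,0,0,0,0,0]
    - [0,0,0,0,0,0]
    - [0,0,0,0,0,0]
    - [0,0,0,0,0,0]
    - [0,0,0,0,0,0]
  claw: 0
  newtons: 40

```text
clock: 6.22
tcp_pos: [0.4546, -0.0229, 0.0027]
orientation: [2.419, 2.004, 0.001]
contact_force: [-0.2, 0.6, 0.1]
grip_width: 0.0
gripper_force: 0.0
```

```bash
python3 - <<'E'
from h import *
print(state());f=r.grab_frame("scene")
cv2.imwrite("pics/g1.png",cv2.resize(f["pixels"][100:300,140:400,::-1],None,fx=3,fy=3,interpolation=cv2.INTER_CUBIC))
E
```

```text
t 6.22 tcp [ 0.4546 -0.0229  0.0027] yaw 79.3 tilt 0.05 q7 0.17 F [-0.2  0.6  0.1] M [-0.03  0.03  0.08] w 0.0000 g 0.0
```

View pics/g1.png

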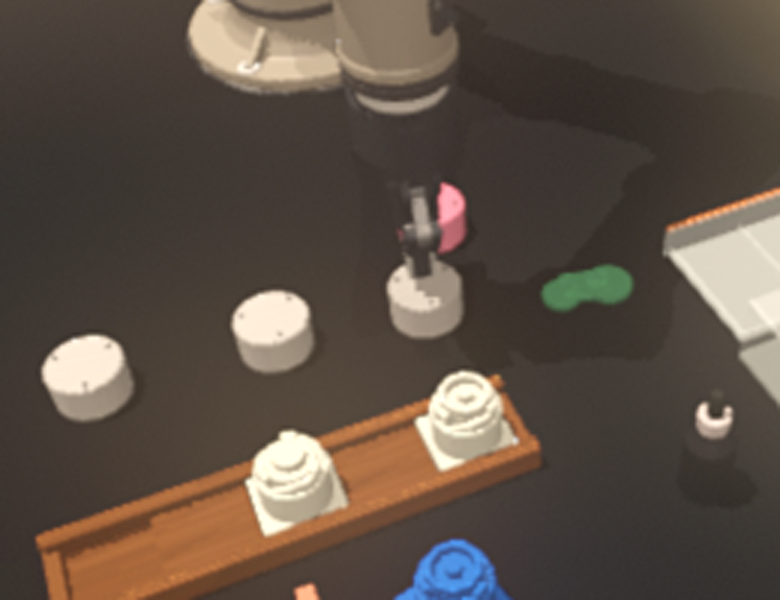

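The gripper shut on nothing. The lid at crop (426,300) now stands in front of the closed fingers, so it may have been displaced. I'll measure.

```bash
python3 - <<'E'
from h import *
f=r.grab_frame("top");g=r.grab_frame("scene");save(f,"t1.png")
cv2.imwrite("pics/t1c.png",cv2.resize(f["pixels"][200:290,300:460,::-1],None,fx=5,fy=5,interpolation=cv2.INTER_CUBIC))
for l in lids(f): print(l)
print(proj(f,[.4546,-.0229,.03]),proj(g,[.4546,-.0229,.03]),proj(g,[.4546,-.0229,.15]))
for l in lids(g,(150,180,310,240)): print("s",l)
E
```

```text
([320, 200, 57, 90, 3078], [345.7, 244.2], [0.4443, -0.044])
([375, 235, 25, 25, 490], [387.2, 246.7], [0.4405, -0.1441])
([433, 240, 25, 25, 493], [444.9, 251.5], [0.432, -0.2828])
[337.01047768 239.70657608] [280.29840711 194.82375955] [275.99170706 154.48104775]
s ([269, 185, 25, 28, 510], [281.1, 199.7], [0.4709, -0.0265])
s ([217, 197, 27, 27, 599], [230.5, 209.8], [0.4554, -0.1431])
s ([154, 211, 30, 29, 662], [168.7, 225.2], [0.4465, -0.2792])
s ([279, 223, 29, 17, 330], [294.4, 232.5], [0.5769, -0.0339])
```

View pics/t1c.png

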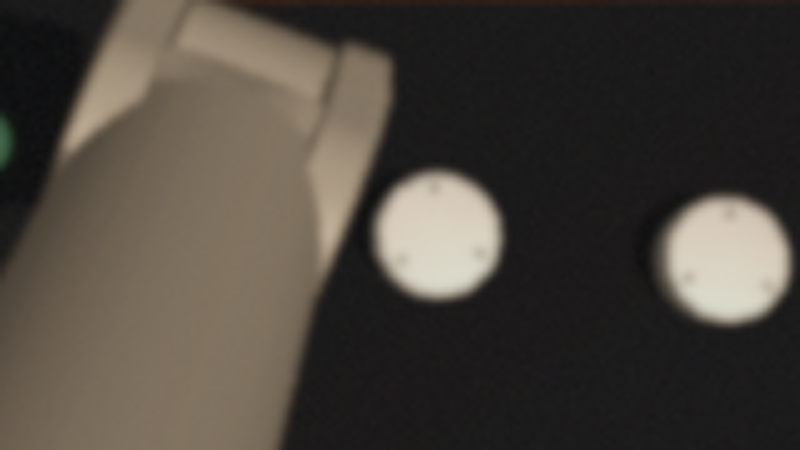

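```bash
python3 - <<'E'
from h import *
g=r.grab_frame("scene")
c=g["pixels"][140:220,250:330,::-1];cv2.imwrite("pics/z1.png",cv2.convertScaleAbs(cv2.resize(c,None,fx=7,fy=7,interpolation=cv2.INTER_CUBIC),alpha=1.6,beta=15))
print(state())
E
```

```text
t 6.42 tcp [ 0.4543 -0.023   0.0023] yaw 79.3 tilt 0.00 q7 0.17 F [ 0.1 -0.1  0.5] M [ 0.01 -0.   -0.02] w -0.0002 g 0.0
```

View pics/z1.png

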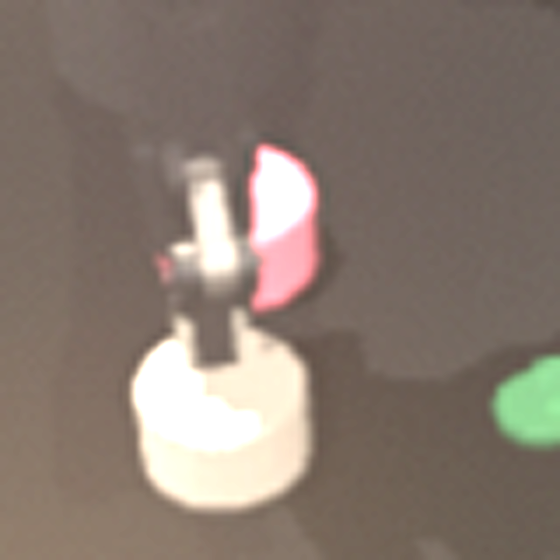

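The finger ends at crop (215,360), above the lid's top face. The lid itself, centred at (220,390), has not moved. I'll raise the arm and check where the tip really appears against its projection.

Request:
apply_moves:
  rows:
    - [0,0,-0.1,0,0,0]
    - [0,0,-0.2,0,0,0]
    - [0,0,-0.4,0,0,0]
    - [0,0,-0.4,0,0,0]
    - [0,0,-0.4,0,0,0]

```text
clock: 7.05
tcp_pos: [0.454, -0.0227, 0.102]
orientation: [-2.418, -2.005, -0.0]
contact_force: [0.1, -0.0, -1.4]
grip_width: 0.0001
gripper_force: 0.0
```

```bash
python3 - <<'E'
from h import *
print(state());g=r.grab_frame("scene");f=r.grab_frame("top")
o=r.get_obs();im=g["pixels"][:,:,::-1].copy()
big=cv2.convertScaleAbs(cv2.resize(im[120:220,240:340],None,fx=6,fy=6,interpolation=cv2.INTER_CUBIC),alpha=1.6,beta=15)
p=(proj(g,o["tcp_pos"])-[240,120]+.5)*6
cv2.circle(big,tuple(int(v) for v in p),3,(0,0,255),-1);cv2.imwrite("pics/z2.png",big);print(p)
for l in lids(g,(150,180,310,240)): print("s",l)
E
```

```text
t 7.05 tcp [ 0.454  -0.0227  0.102 ] yaw 79.3 tilt 0.03 q7 -0.00 F [ 0.1 -0.  -1.4] M [-0.   -0.02 -0.  ] w 0.0001 g 0.0
[228.72755312 311.69903461]
s ([269, 186, 25, 27, 556], [281.2, 199.0], [0.4686, -0.0255])
s ([217, 197, 27, 27, 599], [230.5, 209.8], [0.4554, -0.1431])
s ([154, 211, 30, 29, 662], [168.7, 225.2], [0.4465, -0.2792])
s ([279, 223, 29, 17, 330], [294.4, 232.5], [0.5769, -0.0339])
```

View pics/z2.png

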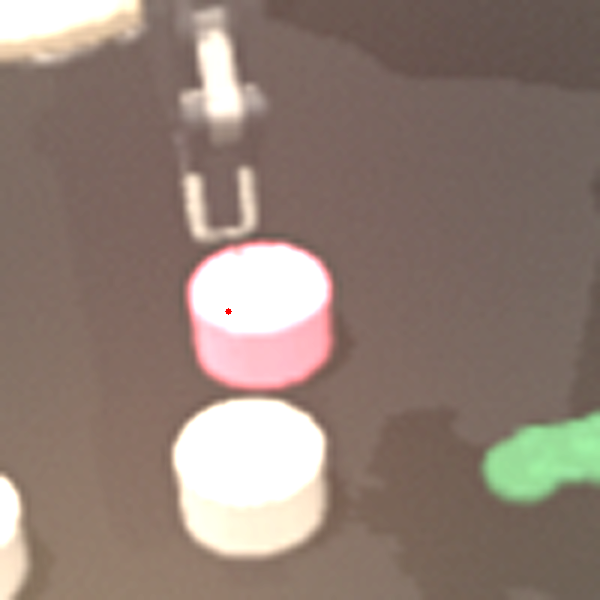

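The tip appears at crop (225,240), but the projected TCP is at (229,312). The real fingertips are therefore about 30–40 mm higher than reported, which explains why they shut above the lid. I'll find the offset by touching the lid's top lightly with the shut fingers.

Request:
apply_moves:
  rows:
    - [0,0,0.2,0,0,0]
    - [0,0,0.35,0,0,0]
    - [0,0,0.4,0,0,0]
    - [0,0,0.4,0,0,0]
    - [0,0,0.4,0,0,0]

```text
clock: 7.78
tcp_pos: [0.4551, -0.0231, 0.0032]
orientation: [2.419, 2.003, 0.002]
contact_force: [-0.2, 0.5, 0.3]
grip_width: -0.0001
gripper_force: 0.0
```

Request:
apply_moves:
  rows:
    - [0,0,0.008,0,0,0]
    - [0,0,0.008,0,0,0]

```text
clock: 8.02
tcp_pos: [0.4548, -0.0227, 0.0009]
orientation: [2.419, 2.004, 0.002]
contact_force: [-0.4, -0.7, -0.4]
grip_width: 0.0001
gripper_force: 0.0
```

Request:
apply_moves:
  rows:
    - [0,0,0.008,0,0,0]
    - [0,0,0.008,0,0,0]

```text
clock: 8.28
tcp_pos: [0.4542, -0.0229, -0.0017]
orientation: [-2.419, -2.004, 0.0]
contact_force: [-0.5, -0.3, 0.3]
grip_width: -0.0
gripper_force: 0.0
```

Request:
apply_moves:
  rows:
    - [0,0,0.008,0,0,0]
    - [0,0,0.008,0,0,0]

```text
clock: 8.52
tcp_pos: [0.4542, -0.023, -0.0039]
orientation: [-2.419, -2.004, 0.0]
contact_force: [-0.4, 0.3, -0.2]
grip_width: -0.0002
gripper_force: 0.0
```

Request:
apply_moves:
  rows:
    - [0,0,0.008,0,0,0]
    - [0,0,0.008,0,0,0]

```text
clock: 8.78
tcp_pos: [0.4542, -0.023, -0.0059]
orientation: [-2.419, -2.004, 0.0]
contact_force: [0.1, 0.1, -0.3]
grip_width: 0.0001
gripper_force: 0.0
```

Request:
apply_moves:
  rows:
    - [0,0,0.008,0,0,0]
    - [0,0,0.008,0,0,0]

```text
clock: 9.02
tcp_pos: [0.4545, -0.023, -0.007]
orientation: [-2.419, -2.003, -0.001]
contact_force: [-3.9, 0.1, 16.4]
grip_width: -0.0
gripper_force: 7.6
```

```bash
python3 - <<'E'
from h import *
print(state());g=r.grab_frame("scene")
for l in lids(g,(150,180,310,240)): print("s",l)
E
```

```text
t 9.03 tcp [ 0.4545 -0.023  -0.007 ] yaw 79.3 tilt 0.06 q7 0.20 F [-3.9  0.1 16.4] M [0.14 0.77 0.04] w -0.0000 g 7.6
s ([269, 187, 25, 26, 485], [281.2, 200.2], [0.4723, -0.0269])
s ([217, 197, 27, 27, 600], [230.5, 209.9], [0.4554, -0.143])
s ([154, 211, 30, 29, 662], [168.7, 225.2], [0.4465, -0.2792])
s ([279, 223, 28, 17, 329], [294.3, 232.5], [0.5768, -0.0339])
```

Contact came at a reported z of about -0.007 on the lid's top (0.032), so true tip z = reported + 0.039. Stiffness is about 6 N/mm. I'll raise, open, descend and grip.

Request:
apply_moves:
  rows:
    - [0,0,-0.1,0,0,0]
    - [0,0,-0.2,0,0,0]
    - [0,0,-0.2,0,0,0]
    - [0,0,-0.2,0,0,0]
    - [0,0,-0.2,0,0,0]
  claw: 1

```text
clock: 9.7
tcp_pos: [0.4537, -0.023, 0.0416]
orientation: [-2.419, -2.004, 0.002]
contact_force: [0.1, 0.1, 0.1]
grip_width: 0.0854
gripper_force: 0.0
```

Request:
apply_moves:
  rows:
    - [0,0,0.08,0,0,0]
    - [0,0,0.16,0,0,0]
    - [0,0,0.24,0,0,0]
    - [0,0,0.305,0,0,0]
    - [0,0,0.305,0,0,0]

```text
clock: 10.32
tcp_pos: [0.4531, -0.0232, -0.0351]
orientation: [-2.418, -2.003, 0.004]
contact_force: [-0.2, -0.2, 0.0]
grip_width: 0.0855
gripper_force: 0.0
```

Request:
apply_moves:
  rows:
    - [0,0,0,0,0,0]
    - [0,0,0,0,0,0]
    - [0,0,0,0,0,0]
    - [0,0,0,0,0,0]
    - [0,0,0,0,0,0]
  claw: 0
  newtons: 40

```text
clock: 10.95
tcp_pos: [0.4549, -0.023, -0.033]
orientation: [2.419, 2.004, 0.002]
contact_force: [-1.4, -0.8, 7.3]
grip_width: 0.0556
gripper_force: 41.2
```

```bash
python3 - <<'E'
from h import *
print(state())
E
```

```text
t 10.95 tcp [ 0.4549 -0.023  -0.033 ] yaw 79.3 tilt 0.09 q7 0.25 F [-1.4 -0.8  7.3] M [-0.11  0.34  0.02] w 0.0556 g 41.2
```

Gripped at width 55.6 mm; with the lid standing on the table, lid bottom = reported z + 0.033. I'll lift and carry it over pot A.

Request:
apply_moves:
  rows:
    - [0,0,-0.1,0,0,0]
    - [0,0,-0.25,0,0,0]
    - [0,0,-0.4,0,0,0]
    - [0,0,-0.4,0,0,-0.06]
    - [0,0,-0.4,0,0,-0.119]

```text
clock: 11.58
tcp_pos: [0.4549, -0.0225, 0.0671]
orientation: [2.217, 2.225, 0.004]
contact_force: [0.6, -0.3, -0.5]
grip_width: 0.0556
gripper_force: 43.0
```

Request:
apply_moves:
  rows:
    - [-0.02,0.15,0,0,0,0]
    - [-0.04,0.3,0,0,0,0]
    - [-0.07,0.45,0,0,0,0]
    - [-0.07,0.564,0,0,0,0]
    - [-0.07,0.564,0,0,0,0]

```text
clock: 12.2
tcp_pos: [0.5974, -0.0404, 0.0666]
orientation: [2.219, 2.221, 0.002]
contact_force: [-0.4, 0.2, -0.6]
grip_width: 0.0553
gripper_force: 43.0
```

Request:
apply_moves:
  rows:
    - [0,0,0.06,0,0,0]
    - [0,0,0.1,0,0,0]
    - [0,0,0.12,0,0,0]
    - [0,0,0.12,0,0,0]

```text
clock: 12.7
tcp_pos: [0.5946, -0.0405, 0.0355]
orientation: [-2.221, -2.221, 0.001]
contact_force: [0.1, -0.8, -0.3]
grip_width: 0.0555
gripper_force: 43.0
```

```bash
python3 - <<'E'
from h import *
print(state());g=r.grab_frame("scene")
cv2.imwrite("pics/p1.png",cv2.resize(g["pixels"][190:280,240:350,::-1],None,fx=6,fy=6,interpolation=cv2.INTER_CUBIC))
E
```

```text
t 12.70 tcp [ 0.5946 -0.0405  0.0355] yaw 90.0 tilt 0.07 q7 0.34 F [ 0.1 -0.8 -0.3] M [-0.    0.01 -0.07] w 0.0555 g 43.0
```

View pics/p1.png

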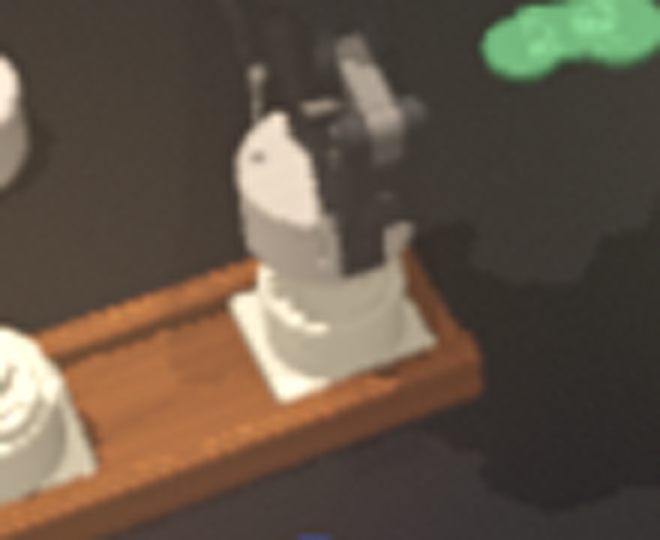

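The lid is held over pot A's neck at crop (320,230) and looks coaxial. I'll lower it gently.

Request:
apply_moves:
  rows:
    - [0,0,0.024,0,0,0]
    - [0,0,0.048,0,0,0]
    - [0,0,0.048,0,0,0]

```text
clock: 13.12
tcp_pos: [0.595, -0.0404, 0.0235]
orientation: [-2.221, -2.221, 0.001]
contact_force: [-0.1, 0.4, -0.3]
grip_width: 0.055
gripper_force: 43.0
```

Request:
apply_moves:
  rows:
    - [0,0,0.008,0,0,0]
    - [0,0,0.016,0,0,0]
    - [0,0,0.016,0,0,0]

```text
clock: 13.5
tcp_pos: [0.5955, -0.0406, 0.02]
orientation: [2.221, 2.221, 0.0]
contact_force: [0.3, -0.1, -1.1]
grip_width: 0.0552
gripper_force: 43.0
```

```bash
python3 - <<'E'
from h import *
print(state())
E
```

```text
t 13.50 tcp [ 0.5955 -0.0406  0.02  ] yaw 90.0 tilt 0.02 q7 0.36 F [ 0.3 -0.1 -1.1] M [-0.1  -0.14  0.01] w 0.0552 g 43.0
```

Request:
apply_moves:
  rows:
    - [0,0,0.008,0,0,0]
    - [0,0,0.008,0,0,0]
    - [0,0,0.008,0,0,0]

```text
clock: 13.88
tcp_pos: [0.5956, -0.0406, 0.0189]
orientation: [2.222, 2.221, 0.001]
contact_force: [-2.9, -0.1, 8.0]
grip_width: 0.0555
gripper_force: 43.8
```

Request:
apply_moves:
  rows:
    - [0,0,0.004,0,0,0.0]
    - [0,0,0.004,0,0,0]
    - [0,0,0.004,0,0,0]

```text
clock: 14.25
tcp_pos: [0.5957, -0.0405, 0.0188]
orientation: [-2.222, -2.221, -0.002]
contact_force: [-4.7, 1.0, 15.7]
grip_width: 0.0555
gripper_force: 44.5
```

It rests at z 0.0189, so lid bottom is 0.052, exactly the step. I'll turn clockwise with a light push.

Request:
apply_moves:
  rows:
    - [0,0,0,0,0,0.1]
    - [0,0,0,0,0,0.2]
    - [0,0,0,0,0,0.2]

```text
clock: 14.62
tcp_pos: [0.5971, -0.0405, 0.0183]
orientation: [2.542, 1.843, 0.004]
contact_force: [-0.6, -0.4, 7.8]
grip_width: 0.0553
gripper_force: 43.7
```

Request:
apply_moves:
  rows:
    - [0,0,0.003,0,0,0.08]
    - [0,0,0.006,0,0,0.16]
    - [0,0,0.01,0,0,0.24]
    - [0,0,0.01,0,0,0.24]

```text
clock: 15.12
tcp_pos: [0.5979, -0.0401, 0.0171]
orientation: [2.843, 1.336, 0.007]
contact_force: [-2.2, 1.6, 19.3]
grip_width: 0.0553
gripper_force: 44.9
```

```bash
python3 - <<'E'
from h import *
print(state())
E
```

```text
t 15.12 tcp [ 0.5979 -0.0401  0.0171] yaw 50.3 tilt 0.27 q7 -0.18 F [-2.2  1.6 19.3] M [0.5  0.51 0.06] w 0.0553 g 44.9
```

Request:
apply_moves:
  rows:
    - [0,0,0,0,0,0.1]
    - [0,0,0,0,0,0.18]
    - [0,0,0,0,0,0.18]

```text
clock: 15.5
tcp_pos: [0.598, -0.041, 0.0172]
orientation: [3.001, 0.922, 0.007]
contact_force: [-1.3, 0.5, 17.5]
grip_width: 0.0557
gripper_force: 45.1
```

```bash
python3 - <<'E'
from h import *
print(state())
E
```

```text
t 15.50 tcp [ 0.598  -0.041   0.0172] yaw 34.2 tilt 0.28 q7 -0.41 F [-1.3  0.5 17.5] M [0.1  0.37 0.29] w 0.0557 g 45.1
```

Jammed at lid bottom 0.050 (5 mm proud), so L1 does not belong to pot A. I'll lift it straight off, turn back and try it on pot B.

Request:
apply_moves:
  rows:
    - [0,0,-0.05,0,0,0]
    - [0,0,-0.12,0,0,0]
    - [0,0,-0.2,0,0,0]
    - [0,0,-0.2,0,0,-0.1]
    - [0,0,-0.2,0,0,-0.2]

```text
clock: 16.12
tcp_pos: [0.5957, -0.0404, 0.0659]
orientation: [2.817, 1.389, 0.002]
contact_force: [0.1, -0.2, -0.5]
grip_width: 0.0554
gripper_force: 43.1
```

Request:
apply_moves:
  rows:
    - [0,0,0,0,0,-0.11]
    - [0,0,0,0,0,-0.22]
    - [0,0,0,0,0,-0.33]
    - [0,0,0,0,0,-0.42]
    - [0,0,0,0,0,-0.42]

```text
clock: 16.75
tcp_pos: [0.5956, -0.0407, 0.0656]
orientation: [2.223, 2.219, 0.002]
contact_force: [0.7, 0.3, -0.4]
grip_width: 0.0554
gripper_force: 43.1
```

Request:
apply_moves:
  rows:
    - [-0.15,0.0,0,0,0,0]
    - [-0.3,0.013,0,0,0,0]
    - [-0.5,0.013,0,0,0,0]
    - [-0.5,0.013,0.08,0,0,0]
    - [-0.5,0.013,0.1,0,0,0]

```text
clock: 17.38
tcp_pos: [0.5976, -0.1647, 0.0383]
orientation: [-2.222, -2.217, 0.002]
contact_force: [0.3, 1.0, -0.7]
grip_width: 0.0555
gripper_force: 43.1
```

```bash
python3 - <<'E'
from h import *
print(state());g=r.grab_frame("scene")
cv2.imwrite("pics/p2.png",cv2.resize(g["pixels"][190:290,190:330,::-1],None,fx=5,fy=5,interpolation=cv2.INTER_CUBIC))
E
```

```text
t 17.38 tcp [ 0.5976 -0.1647  0.0383] yaw 89.9 tilt 0.15 q7 0.55 F [ 0.3  1.  -0.7] M [ 0.07 -0.05  0.03] w 0.0555 g 43.1
```

View pics/p2.png

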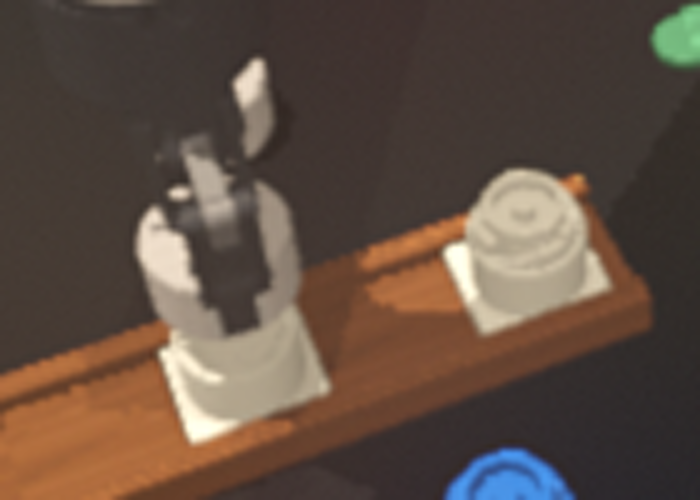

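```bash
python3 - <<'E'
from h import *
g=r.grab_frame("scene")
for P in([.5976,-.1647,.087],[.599,-.166,.025],[.599,-.166,.061],[.596,-.041,.025],[.596,-.041,.061]): print((proj(g,P)-[190,190]+.5)*5)
E
```

```text
[216.35131896 260.58936539]
[239.0193582  361.36536243]
[224.80944169 306.34134919]
[525.21355455 259.54534146]
[520.72984219 203.75328888]
```

The projection agrees with the image: lid at 218 against 216, pot at 240 against 239. I'll lower it.

Request:
apply_moves:
  rows:
    - [0,0,0.03,0,0,0]
    - [0,0,0.06,0,0,0]
    - [0,0,0.068,0,0,0]
    - [0,0,0.068,0,0,0]

```text
clock: 17.98
tcp_pos: [0.5985, -0.1655, 0.0224]
orientation: [-2.221, -2.221, 0.0]
contact_force: [-0.0, 0.0, -0.1]
grip_width: 0.0556
gripper_force: 43.1
```

Request:
apply_moves:
  rows:
    - [0,0,0.008,0,0,0]
    - [0,0,0.012,0,0,0]
    - [0,0,0.012,0,0,0]

```text
clock: 18.35
tcp_pos: [0.5985, -0.1656, 0.0195]
orientation: [-2.222, -2.221, 0.0]
contact_force: [0.7, -0.7, 0.1]
grip_width: 0.0556
gripper_force: 43.1
```

```bash
python3 - <<'E'
from h import *
print(state())
E
```

```text
t 18.35 tcp [ 0.5985 -0.1656  0.0195] yaw 90.0 tilt 0.01 q7 0.57 F [ 0.7 -0.7  0.1] M [ 0.01 -0.03 -0.01] w 0.0556 g 43.1
```

Request:
apply_moves:
  rows:
    - [0,0,0.006,0,0,0]
    - [0,0,0.008,0,0,0]
    - [0,0,0.008,0,0,0.1]
    - [0,0,0.008,0,0,0.2]

```text
clock: 18.85
tcp_pos: [0.5999, -0.166, 0.0188]
orientation: [2.545, 1.839, 0.003]
contact_force: [-1.1, 0.5, 4.5]
grip_width: 0.0552
gripper_force: 43.5
```

Request:
apply_moves:
  rows:
    - [0,0,0.004,0,0,0.08]
    - [0,0,0.008,0,0,0.16]
    - [0,0,0.013,0,0,0.24]
    - [0,0,0.013,0,0,0.24]

```text
clock: 19.35
tcp_pos: [0.6008, -0.1659, 0.0172]
orientation: [2.842, 1.335, 0.006]
contact_force: [-3.3, 3.1, 19.8]
grip_width: 0.0556
gripper_force: 45.0
```

Request:
apply_moves:
  rows:
    - [0,0,0,0,0,0.1]
    - [0,0,0,0,0,0.18]
    - [0,0,0,0,0,0.18]

```text
clock: 19.73
tcp_pos: [0.6004, -0.1661, 0.0172]
orientation: [3.002, 0.922, 0.005]
contact_force: [-3.9, 1.7, 21.2]
grip_width: 0.0554
gripper_force: 45.4
```

```bash
python3 - <<'E'
from h import *
print(state())
E
```

```text
t 19.73 tcp [ 0.6004 -0.1661  0.0172] yaw 34.2 tilt 0.21 q7 -0.21 F [-3.9  1.7 21.2] M [0.57 0.94 0.29] w 0.0554 g 45.4
```

Jammed again (bottom 0.050), so L1 is the spare. I'll lift it and carry it to the organizer, taking a frame once clear to measure the bays.

Request:
apply_moves:
  rows:
    - [0,0,-0.05,0,0,0]
    - [0,0,-0.12,0,0,0]
    - [0,0,-0.22,0,0,0]
    - [0,0,-0.26,0,0,-0.1]
    - [0,0,-0.26,0,0,-0.2]

```text
clock: 20.35
tcp_pos: [0.5993, -0.1657, 0.081]
orientation: [2.816, 1.389, 0.003]
contact_force: [0.7, 0.2, 0.5]
grip_width: 0.0554
gripper_force: 43.1
```

Request:
apply_moves:
  rows:
    - [0,0,0,0,0,-0.11]
    - [0,0,0,0,0,-0.22]
    - [0,0,0,0,0,-0.33]
    - [0,0,0,0,0,-0.42]
    - [0,0,0,0,0,-0.42]

```text
clock: 20.98
tcp_pos: [0.5986, -0.1657, 0.08]
orientation: [2.223, 2.219, 0.001]
contact_force: [0.3, 0.4, -1.2]
grip_width: 0.0553
gripper_force: 43.1
```

```bash
python3 - <<'E'
from h import *
print(state());f=r.grab_frame("top");im=cv2.cvtColor(f["pixels"],cv2.COLOR_RGB2GRAY).astype(int)
for y in (195,205,218,226): print(y,im[y-1:y+2,164:264].mean(0).round().astype(int).tolist())
print(im[180:240,214].tolist());print(im[180:240,243].tolist())
for l in lids(f): print(l)
for l in lids(r.grab_frame("scene"),(150,180,310,240)): print("s",l)
for c in(172,201,229,256): print(c,at(f,(c,205),.014).round(4),at(f,(c,226),.014).round(4))
E
```

```text
t 20.98 tcp [ 0.5986 -0.1657  0.08  ] yaw 89.9 tilt 0.05 q7 0.53 F [ 0.3  0.4 -1.2] M [ 0.02 -0.04 -0.01] w 0.0553 g 43.1
195 [27, 26, 26, 27, 25, 26, 26, 28, 43, 83, 128, 158, 167, 169, 169, 169, 169, 170, 170, 170, 170, 170, 171, 171, 171, 172, 172, 171, 171, 170, 170, 170, 170, 170, 171, 173, 178, 181, 175, 171, 170, 170, 171, 171, 171, 171, 171, 171, 171, 171, 171, 171, 171, 171, 171, 171, 171, 171, 171, 171, 171, 173, 177, 181, 177, 173, 172, 172, 172, 172, 172, 172, 172, 172, 172, 171, 172, 172, 172, 172, 172, 171, 172, 172, 172, 172, 172, 172, 173, 176, 164, 120, 59, 29, 27, 26, 26, 27, 26, 27]
205 [27, 26, 26, 25, 26, 26, 27, 31, 55, 100, 141, 162, 168, 170, 170, 170, 170, 170, 169, 170, 171, 183, 198, 205, 206, 208, 208, 204, 186, 150, 138, 155, 167, 170, 171, 175, 180, 181, 175, 171, 171, 171, 171, 171, 171, 171, 171, 171, 171, 171, 171, 171, 171, 171, 171, 171, 172, 171, 172, 172, 172, 174, 180, 185, 180, 174, 172, 172, 172, 172, 172, 172, 172, 172, 172, 172, 171, 172, 172, 172, 172, 172, 172, 172, 172, 172, 172, 173, 174, 176, 164, 118, 55, 27, 22, 20, 18, 17, 18, 16]
218
[... 1487 characters left out ...]
172, 171, 165, 151, 132, 111, 77, 41, 21, 18, 17, 18, 18, 17, 17]
([364, 200, 78, 63, 2730], [404.5, 222.0], [0.5013, -0.186])
([433, 240, 25, 25, 493], [444.9, 251.5], [0.432, -0.2828])
([320, 244, 87, 46, 3027], [362.5, 271.0], [0.3814, -0.0851])
s ([234, 198, 12, 42, 280], [240.1, 218.0], [0.4887, -0.1295])
s ([154, 211, 30, 29, 661], [168.7, 225.2], [0.4465, -0.2792])
s ([212, 217, 18, 23, 223], [218.9, 229.2], [0.5025, -0.1804])
s ([279, 224, 29, 16, 318], [294.3, 232.7], [0.5773, -0.0342])
172 [0.5325 0.3877 0.014 ] [0.4803 0.3838 0.014 ]
201 [0.5341 0.3156 0.014 ] [0.4819 0.3123 0.014 ]
229 [0.5356 0.2461 0.014 ] [0.4834 0.2433 0.014 ]
256 [0.5371 0.1791 0.014 ] [0.4849 0.1767 0.014 ]
```

Request:
apply_moves:
  rows:
    - [0.2,-0.03,0,0,0,0]
    - [0.4,-0.07,0,0,0,0]
    - [0.6,-0.1,0,0,0,0]
    - [0.768,-0.137,0,0,0,0]
    - [0.768,-0.137,0,0,0,0]

```text
clock: 21.7
tcp_pos: [0.5636, 0.0314, 0.079]
orientation: [-2.215, -2.225, -0.0]
contact_force: [0.3, -0.7, -0.3]
grip_width: 0.0554
gripper_force: 43.1
```

Request:
apply_moves:
  rows:
    - [0.2,-0.03,0,0,0,0]
    - [0.4,-0.07,0,0,0,0]
    - [0.6,-0.1,0,0,0,0]
    - [0.768,-0.137,0,0,0,0]
    - [0.768,-0.137,0,0,0,0]

```text
clock: 22.32
tcp_pos: [0.5294, 0.2223, 0.0791]
orientation: [-2.216, -2.225, -0.001]
contact_force: [-0.4, -0.8, -0.3]
grip_width: 0.0554
gripper_force: 43.1
```

Request:
apply_moves:
  rows:
    - [0,0,0.1,0,0,0]
    - [0,0,0.2,0,0,0]
    - [0,0,0.3,0,0,0]
    - [0,0,0.3,0,0,0]

```text
clock: 22.82
tcp_pos: [0.5294, 0.216, 0.0031]
orientation: [2.225, 2.218, -0.006]
contact_force: [0.3, -1.1, -0.4]
grip_width: 0.0557
gripper_force: 43.1
```

```bash
python3 - <<'E'
from h import *
print(state());g=r.grab_frame("scene")
big=cv2.resize(g["pixels"][130:240,340:500,::-1],None,fx=5,fy=5,interpolation=cv2.INTER_CUBIC)
o=r.get_obs();x,y,z=o["tcp_pos"]
p=(proj(g,[x,y,z+.049])-[340,130]+.5)*5
cv2.circle(big,tuple(int(v) for v in p),3,(0,0,255),-1)
cv2.imwrite("pics/b1.png",big)
E
```

```text
t 22.82 tcp [0.5294 0.216  0.0031] yaw 89.8 tilt 0.21 q7 -0.07 F [ 0.3 -1.1 -0.4] M [-0.02  0.02 -0.07] w 0.0557 g 43.1
```

View pics/b1.png

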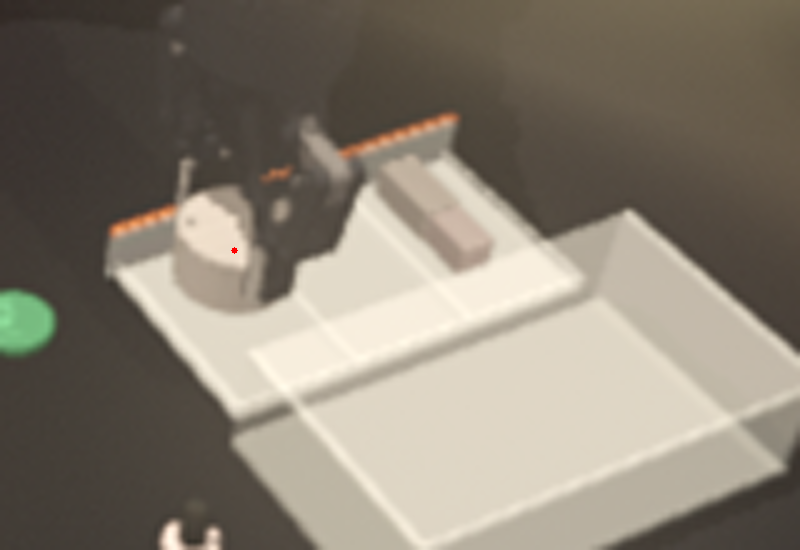

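The lid hangs over the right-hand empty bay at crop (225,250), clear of the divider at (330,330) and of the tube at (435,215) in the far bay. I'll lower it and release with a partial opening.

Request:
apply_moves:
  rows:
    - [0,0,0.04,0,0,0]
    - [0,0,0.08,0,0,0]
    - [0,0,0.112,0,0,0]
    - [0,0,0.114,0,0,0]
    - [0,0,0.114,0,0,0]

```text
clock: 23.5
tcp_pos: [0.53, 0.2184, -0.0242]
orientation: [-2.222, -2.221, 0.0]
contact_force: [-0.3, 0.7, -0.4]
grip_width: 0.0554
gripper_force: 43.1
```

Request:
apply_moves:
  rows:
    - [0,0,0,0,0,0]
    - [0,0,0,0,0,0]
    - [0,0,0,0,0,0]
  claw: 0.78

```text
clock: 23.88
tcp_pos: [0.5301, 0.2186, -0.0241]
orientation: [2.221, 2.221, 0.0]
contact_force: [-1.0, 0.1, 0.0]
grip_width: 0.0669
gripper_force: 0.0
```

Request:
apply_moves:
  rows:
    - [0,0,-0.06,0,0,0]
    - [0,0,-0.14,0,0,0]
    - [0,0,-0.25,0,0,0]
    - [0,0,-0.4,0,0,0]
    - [0,0,-0.5,0,0,0]

```text
clock: 24.5
tcp_pos: [0.531, 0.2186, 0.104]
orientation: [2.222, 2.22, 0.005]
contact_force: [-0.9, -0.1, -0.7]
grip_width: 0.0663
gripper_force: 0.0
```

```bash
python3 - <<'E'
from h import *
print(state());g=r.grab_frame("scene");f=r.grab_frame("top")
for l in lids(f): print(l)
for d in r.landmark_of(g,"lid_p_c"): print(round(d["conf"],2),np.round(d["point"],1),at(g,d["point"],.016).round(3),at(g,d["point"],.024).round(3))
for d in r.landmark_of(f,"lid_p_c"): print("t",round(d["conf"],2),np.round(d["point"],1),at(f,d["point"],.016).round(3),at(f,d["point"],.024).round(3))
E
```

```text
t 24.50 tcp [0.531  0.2186 0.104 ] yaw 90.0 tilt 0.17 q7 -0.16 F [-0.9 -0.1 -0.7] M [ 0.03 -0.04 -0.06] w 0.0663 g 0.0
([375, 235, 25, 25, 490], [387.2, 246.7], [0.4405, -0.1441])
([433, 240, 25, 25, 493], [444.9, 251.5], [0.432, -0.2828])
([320, 267, 14, 23, 272], [325.6, 278.2], [0.3625, 0.0026])
0.87 [233.4 210.2] [ 0.445 -0.136  0.016] [ 0.453 -0.137  0.024]
t 0.75 [385.9 248.2] [ 0.438 -0.143  0.016] [ 0.437 -0.142  0.024]
t 0.18 [209.4 231.9] [0.468 0.29  0.016] [0.467 0.288 0.024]
```

L1 is released. Next I push the tray in: shut the fingers, go in front of the panel's middle (about 0.468, 0.278), and lower to tip height of about 17 mm. I check the lid in passing.

Request:
apply_moves:
  rows:
    - [0.05,-0.1,0,0,0,0]
    - [0.15,-0.25,0,0,0,0]
    - [0.234,-0.42,0,0,0,0]
    - [0.234,-0.42,0,0,0,0]
    - [0.234,-0.42,0,0,0,0]
  claw: 0

```text
clock: 25.32
tcp_pos: [0.4251, 0.2767, 0.1005]
orientation: [2.221, 2.221, -0.001]
contact_force: [0.8, -0.2, -0.4]
grip_width: -0.0001
gripper_force: 0.0
```

Request:
apply_moves:
  rows:
    - [0,0,0.15,0,0,0]
    - [0,0,0.3,0,0,0]
    - [0,0,0.42,0,0,0]
    - [0,0,0.49,0,0,0]
    - [0,0,0.49,0,0,0]

```text
clock: 25.95
tcp_pos: [0.4253, 0.2758, -0.0225]
orientation: [2.223, 2.219, -0.003]
contact_force: [0.4, 0.8, 0.6]
grip_width: -0.0001
gripper_force: 0.0
```

```bash
python3 - <<'E'
from h import *
print(state());g=r.grab_frame("scene")
big=cv2.resize(g["pixels"][130:240,340:500,::-1],None,fx=5,fy=5,interpolation=cv2.INTER_CUBIC)
cv2.imwrite("pics/b2.png",big)
E
```

```text
t 25.95 tcp [ 0.4253  0.2758 -0.0225] yaw 89.9 tilt 0.12 q7 -0.22 F [0.4 0.8 0.6] M [ 0.   -0.05  0.02] w -0.0001 g 0.0
```

View pics/b2.png

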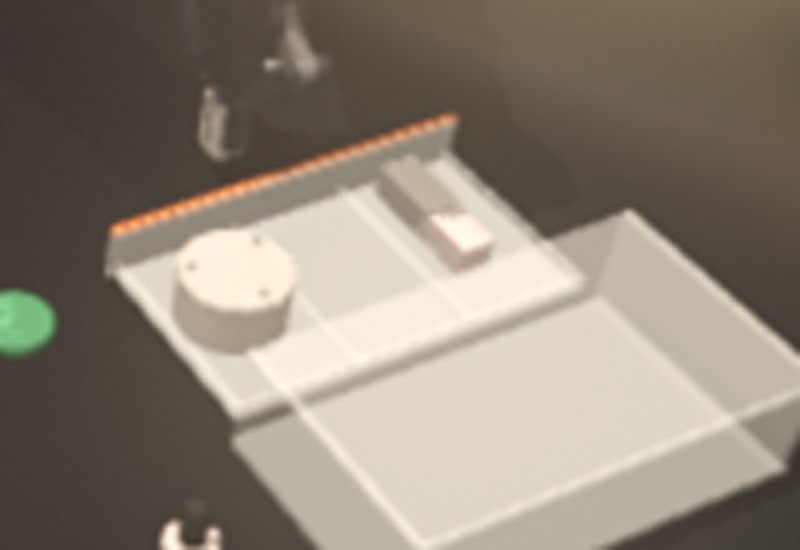

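The lid stands flat in the right-hand bay at crop (235,290) and the tube lies at (435,215). The fingertip shows at (215,155), somewhat to the right of the panel's middle; I'll check that number.

```bash
python3 - <<'E'
from h import *
g=r.grab_frame("scene")
print([at(g,(383,161.3),z).round(4).tolist() for z in(.0,.017,.03,.05)],proj(g,[.4253,.2758,.017]))
print([at(g,(340+u/5-.4,130+v/5-.4),.033).round(4).tolist() for u,v in((112,230),(457,117))])
E
```

```text
[[0.4129, 0.2821, 0.0], [0.4304, 0.2699, 0.017], [0.4438, 0.2605, 0.03], [0.4644, 0.2461, 0.05]] [383.98195854 159.59478377]
[[0.4744, 0.1833, 0.033], [0.4678, 0.39, 0.033]]
```

Request:
apply_moves:
  rows:
    - [0,0.03,0,0,0,0]
    - [0,0.06,0,0,0,0]
    - [0,0.1,0,0,0,0]
    - [0.005,0.14,0,0,0,0]
    - [0.005,0.18,0,0,0,0]

```text
clock: 26.68
tcp_pos: [0.4704, 0.2785, -0.0218]
orientation: [-2.221, -2.221, 0.001]
contact_force: [-1.6, 1.6, 1.3]
grip_width: -0.0001
gripper_force: 0.8
```

Request:
apply_moves:
  rows:
    - [0,0.04,0,0,0,0]
    - [0,0.08,0,0,0,0]
    - [0,0.12,0,0,0,0]
    - [0.005,0.16,0,0,0,0]
    - [0.005,0.2,0,0,0,0]

```text
clock: 27.3
tcp_pos: [0.5207, 0.2792, -0.0218]
orientation: [2.222, 2.221, -0.001]
contact_force: [-1.5, 1.5, 0.0]
grip_width: 0.0001
gripper_force: 0.8
```

Request:
apply_moves:
  rows:
    - [0,0.03,0,0,0,0]
    - [0,0.06,0,0,0,0]
    - [0,0.09,0,0,0,0]
    - [0.005,0.11,0,0,0,0]
    - [0.005,0.13,0,0,0,0]

```text
clock: 27.92
tcp_pos: [0.5529, 0.2804, -0.0217]
orientation: [2.222, 2.221, -0.001]
contact_force: [-2.2, 0.1, 0.1]
grip_width: 0.0001
gripper_force: 0.8
```

Request:
apply_moves:
  rows:
    - [0,0.01,0,0,0,0]
    - [0,0.02,0,0,0,0]
    - [0,0.02,0,0,0,0]

```text
clock: 28.3
tcp_pos: [0.558, 0.2807, -0.0216]
orientation: [2.221, 2.221, 0.001]
contact_force: [-0.2, 0.1, -0.7]
grip_width: -0.0003
gripper_force: 0.2
```

Not yet at the end stop, so I keep pushing in small steps.

Request:
apply_moves:
  rows:
    - [0,0.015,0,0,0,0]
    - [0,0.03,0,0,0,0]
    - [0,0.03,0,0,0,0]

```text
clock: 28.68
tcp_pos: [0.5657, 0.281, -0.0216]
orientation: [2.221, 2.221, 0.001]
contact_force: [0.5, 0.2, -0.3]
grip_width: -0.0001
gripper_force: 0.0
```

Request:
apply_moves:
  rows:
    - [0,0.015,0,0,0,0]
    - [0,0.03,0,0,0,0]
    - [0,0.03,0,0,0,0]

```text
clock: 29.05
tcp_pos: [0.5709, 0.2811, -0.0217]
orientation: [-2.219, -2.22, 0.004]
contact_force: [-7.4, -0.1, 6.2]
grip_width: 0.0001
gripper_force: 4.4
```

```bash
python3 - <<'E'
from h import *
print(state())
E
```

```text
t 29.05 tcp [ 0.5709  0.2811 -0.0217] yaw 90.0 tilt 0.20 q7 -0.14 F [-7.4 -0.1  6.2] M [ 0.07  1.19 -0.01] w 0.0001 g 4.4
```

Request:
apply_moves:
  rows:
    - [0,0.008,0,0,0,0]
    - [0,0.012,0,0,0,0]
    - [0,0.012,0,0,0,0]

```text
clock: 29.42
tcp_pos: [0.5707, 0.281, -0.0219]
orientation: [-2.216, -2.218, 0.01]
contact_force: [-17.5, -0.9, 14.9]
grip_width: -0.0002
gripper_force: 10.3
```

Request:
apply_moves:
  rows:
    - [0,-0.03,0,0,0,0]
    - [0,-0.08,0,0,0,0]
    - [0,-0.1,0,0,0,0]
    - [0,-0.1,-0.1,0,0,0]
    - [0,-0.1,-0.25,0,0,0]

```text
clock: 30.05
tcp_pos: [0.5497, 0.2803, 0.0405]
orientation: [-2.221, -2.221, 0.004]
contact_force: [0.5, 0.1, -0.7]
grip_width: -0.0001
gripper_force: 0.0
```

Request:
apply_moves:
  rows:
    - [0,0,-0.12,0,0,0]
    - [0,0,-0.24,0,0,0]
    - [0,0,-0.24,0,0,0]
  claw: 1

```text
clock: 30.42
tcp_pos: [0.5524, 0.2814, 0.1032]
orientation: [2.221, 2.22, 0.008]
contact_force: [0.0, -0.2, 0.4]
grip_width: 0.0546
gripper_force: 0.0
```

```bash
python3 - <<'E'
from h import *
print(state());g=r.grab_frame("scene")
for l in lids(g,(150,180,310,240)): print("s",l)
for l in lids(r.grab_frame("top")): print(l)
E
```

```text
t 30.43 tcp [0.5524 0.2814 0.1032] yaw 90.0 tilt 0.29 q7 -0.23 F [ 0.  -0.2  0.4] M [0.05 0.01 0.03] w 0.0546 g 0.0
s ([217, 197, 27, 27, 608], [230.5, 209.8], [0.4554, -0.143])
s ([154, 211, 30, 29, 673], [168.7, 225.2], [0.4465, -0.2792])
s ([279, 223, 29, 17, 332], [294.5, 232.4], [0.5768, -0.0335])
([375, 235, 25, 25, 490], [387.2, 246.7], [0.4405, -0.1441])
([433, 240, 25, 25, 493], [444.9, 251.5], [0.432, -0.2828])
([320, 267, 14, 23, 273], [325.6, 278.2], [0.3624, 0.0026])
```

The tray is at its hard stop (force rises, no motion). Now L2: move over it.

Request:
apply_moves:
  rows:
    - [-0.2,-0.05,0,0,0,0]
    - [-0.4,-0.1,0,0,0,0]
    - [-0.62,-0.16,0,0,0,0]
    - [-0.847,-0.219,0,0,0,0]
    - [-0.847,-0.219,0,0,0,0]
  claw: 1

```text
clock: 31.15
tcp_pos: [0.4934, 0.0638, 0.0999]
orientation: [-2.23, -2.212, 0.005]
contact_force: [-1.4, 1.0, -0.1]
grip_width: 0.0852
gripper_force: 0.0
```

Request:
apply_moves:
  rows:
    - [-0.2,-0.05,0,0,0,0]
    - [-0.4,-0.1,0,0,0,0]
    - [-0.62,-0.16,0,0,0,0]
    - [-0.847,-0.219,0,0,0,0]
    - [-0.847,-0.219,0,0,0,0]

```text
clock: 31.78
tcp_pos: [0.4394, -0.1466, 0.1004]
orientation: [2.23, 2.213, -0.003]
contact_force: [-0.2, 0.7, 0.1]
grip_width: 0.0854
gripper_force: 0.0
```

Request:
apply_moves:
  rows:
    - [0,0,0,0,0,0]
    - [0,0,0,0,0,0]
    - [0,0,0,0,0,0]

```text
clock: 32.15
tcp_pos: [0.4415, -0.1414, 0.1006]
orientation: [-2.218, -2.224, 0.0]
contact_force: [0.4, 0.9, 0.0]
grip_width: 0.0854
gripper_force: 0.0
```

```bash
python3 - <<'E'
from h import *
print(state());g=r.grab_frame("scene")
for l in lids(g,(150,180,310,240)): print("s",l)
E
```

```text
t 32.15 tcp [ 0.4415 -0.1414  0.1006] yaw 90.1 tilt 0.02 q7 0.49 F [0.4 0.9 0. ] M [-0.05 -0.   -0.02] w 0.0854 g 0.0
s ([217, 197, 27, 27, 595], [230.4, 209.9], [0.4555, -0.1431])
s ([154, 211, 30, 29, 668], [168.7, 225.3], [0.4467, -0.2792])
s ([279, 223, 29, 17, 330], [294.5, 232.5], [0.5769, -0.0336])
```

Request:
apply_moves:
  rows:
    - [0,0,0.12,0,0,0]
    - [0,0,0.25,0,0,0]
    - [0,0,0.38,0,0,0]
    - [0,0,0.48,0,0,0]
    - [0,0,0.532,0,0,0]

```text
clock: 32.83
tcp_pos: [0.4407, -0.1422, -0.0333]
orientation: [-2.22, -2.221, 0.001]
contact_force: [0.3, 0.6, 0.1]
grip_width: 0.0855
gripper_force: 0.0
```

Request:
apply_moves:
  rows:
    - [0,0,0,0,0,0]
    - [0,0,0,0,0,0]
    - [0,0,0,0,0,0]
    - [0,0,0,0,0,0]
    - [0,0,0,0,0,0]
  claw: 0
  newtons: 40

```text
clock: 33.45
tcp_pos: [0.4418, -0.1428, -0.0312]
orientation: [2.221, 2.221, 0.002]
contact_force: [-1.6, 0.3, 7.8]
grip_width: 0.0553
gripper_force: 42.9
```

```bash
python3 - <<'E'
from h import *
print(state())
E
```

```text
t 33.45 tcp [ 0.4418 -0.1428 -0.0312] yaw 90.0 tilt 0.10 q7 0.73 F [-1.6  0.3  7.8] M [ 0.05  0.43 -0.03] w 0.0553 g 42.9
```

Request:
apply_moves:
  rows:
    - [0,0,-0.1,0,0,0]
    - [0,0,-0.25,0,0,0]
    - [0,0,-0.4,0,0,0]
    - [0,0,-0.4,0,0,0]

```text
clock: 33.95
tcp_pos: [0.4433, -0.1429, 0.0702]
orientation: [2.218, 2.219, 0.007]
contact_force: [0.6, 0.1, -0.6]
grip_width: 0.0552
gripper_force: 43.0
```

Request:
apply_moves:
  rows:
    - [-0.02,0.15,0,0,0,0]
    - [-0.05,0.3,0,0,0,0]
    - [-0.092,0.48,0,0,0,0]
    - [-0.092,0.632,0,0,0,0]
    - [-0.092,0.632,0,0,0,0]

```text
clock: 34.58
tcp_pos: [0.6013, -0.1649, 0.0665]
orientation: [2.218, 2.224, 0.0]
contact_force: [-0.5, -0.7, -1.2]
grip_width: 0.0556
gripper_force: 43.0
```

Request:
apply_moves:
  rows:
    - [0,0,0.06,0,0,0]
    - [0,0,0.12,0,0,0]
    - [0,0,0.168,0,0,0]
    - [0,0,0.168,0,0,0]

```text
clock: 35.08
tcp_pos: [0.5978, -0.1655, 0.0245]
orientation: [-2.22, -2.22, 0.002]
contact_force: [0.3, 0.3, 0.1]
grip_width: 0.0552
gripper_force: 43.0
```

Request:
apply_moves:
  rows:
    - [0,0,0.008,0,0,0]
    - [0,0,0.014,0,0,0]
    - [0,0,0.014,0,0,0]

```text
clock: 35.45
tcp_pos: [0.5992, -0.1657, 0.0225]
orientation: [2.221, 2.221, 0.0]
contact_force: [0.0, 0.5, 0.2]
grip_width: 0.055
gripper_force: 43.0
```

```bash
python3 - <<'E'
from h import *
print(state())
E
```

```text
t 35.45 tcp [ 0.5992 -0.1657  0.0225] yaw 90.0 tilt 0.02 q7 0.61 F [0.  0.5 0.2] M [0.02 0.05 0.03] w 0.0550 g 43.0
```

Request:
apply_moves:
  rows:
    - [0,0,0.008,0,0,0]
    - [0,0,0.014,0,0,0]
    - [0,0,0.014,0,0,0]

```text
clock: 35.83
tcp_pos: [0.5995, -0.1658, 0.0206]
orientation: [2.222, 2.221, 0.002]
contact_force: [-4.3, 2.5, 15.4]
grip_width: 0.0552
gripper_force: 44.5
```

Request:
apply_moves:
  rows:
    - [0,0,0,0,0,0.1]
    - [0,0,0,0,0,0.2]
    - [0,0,0,0,0,0.2]

```text
clock: 36.2
tcp_pos: [0.6008, -0.1664, 0.0202]
orientation: [2.541, 1.842, 0.003]
contact_force: [0.1, 0.6, 8.4]
grip_width: 0.0557
gripper_force: 43.7
```

Request:
apply_moves:
  rows:
    - [0,0,0.004,0,0,0.08]
    - [0,0,0.008,0,0,0.16]
    - [0,0,0.012,0,0,0.24]
    - [0,0,0.012,0,0,0.24]

```text
clock: 36.7
tcp_pos: [0.6005, -0.1663, 0.0171]
orientation: [2.842, 1.334, 0.003]
contact_force: [0.8, 0.7, 7.2]
grip_width: 0.0554
gripper_force: 43.5
```

```bash
python3 - <<'E'
from h import *
print(state())
E
```

```text
t 36.70 tcp [ 0.6005 -0.1663  0.0171] yaw 50.3 tilt 0.16 q7 0.06 F [0.8 0.7 7.2] M [ 0.11  0.13 -0.19] w 0.0554 g 43.5
```

It has sunk 3.5 mm with little force, past the jam level, so L2 belongs to pot B. I continue clockwise.

Request:
apply_moves:
  rows:
    - [0,0,0.005,0,0,0.08]
    - [0,0,0.01,0,0,0.16]
    - [0,0,0.014,0,0,0.24]
    - [0,0,0.016,0,0,0.28]
    - [0,0,0.016,0,0,0.28]

```text
clock: 37.33
tcp_pos: [0.6007, -0.1668, 0.0138]
orientation: [3.065, 0.683, 0.005]
contact_force: [-1.7, 0.9, 12.4]
grip_width: 0.0552
gripper_force: 44.0
```

Request:
apply_moves:
  rows:
    - [0,0,0,0,0,0.06]
    - [0,0,0,0,0,0.12]
    - [0,0,0,0,0,0.15]
    - [0,0,0,0,0,0.15]

```text
clock: 37.83
tcp_pos: [0.6001, -0.1661, 0.0138]
orientation: [-3.125, -0.32, -0.003]
contact_force: [-3.7, 2.8, 15.0]
grip_width: 0.0555
gripper_force: 44.5
```

```bash
python3 - <<'E'
from h import *
print(state())
E
```

```text
t 37.83 tcp [ 0.6001 -0.1661  0.0138] yaw 11.7 tilt 0.12 q7 -0.48 F [-3.7  2.8 15. ] M [0.52 0.74 0.09] w 0.0555 g 44.5
```

Down to the home height exactly. I turn a little more to meet the stop.

Request:
apply_moves:
  rows:
    - [0,0,0,0,0,0.03]
    - [0,0,0,0,0,0.06]
    - [0,0,0,0,0,0.06]

```text
clock: 38.2
tcp_pos: [0.6002, -0.1661, 0.0138]
orientation: [3.136, 0.178, 0.003]
contact_force: [-3.4, 2.3, 14.7]
grip_width: 0.0557
gripper_force: 45.9
```

```bash
python3 - <<'E'
from h import *
print(state())
E
```

```text
t 38.20 tcp [ 0.6002 -0.1661  0.0138] yaw 6.5 tilt 0.10 q7 -0.56 F [-3.4  2.3 14.7] M [0.38 0.76 1.17] w 0.0557 g 45.9
```

The reaction torque of 1.17 N m shows the stop is reached. I release, lift, and go to L3.

Request:
apply_moves:
  rows:
    - [0,0,-0.01,0,0,-0.01]
    - [0,0,-0.01,0,0,-0.01]
    - [0,0,-0.01,0,0,-0.01]
  claw: 1

```text
clock: 38.58
tcp_pos: [0.599, -0.1656, 0.0141]
orientation: [-3.135, -0.197, 0.0]
contact_force: [0.2, -0.8, 0.5]
grip_width: 0.0854
gripper_force: 0.0
```

Request:
apply_moves:
  rows:
    - [0,0,-0.05,0,0,0]
    - [0,0,-0.2,0,0,0]
    - [0,0,-0.35,0,0,0]
    - [0,0,-0.35,0,0,-0.1]
    - [0,0,-0.35,0,0,-0.2]

```text
clock: 39.2
tcp_pos: [0.5994, -0.166, 0.1031]
orientation: [3.064, 0.693, 0.002]
contact_force: [-0.5, 0.6, 0.6]
grip_width: 0.0852
gripper_force: 0.0
```

Request:
apply_moves:
  rows:
    - [0,0,0,0,0,-0.11]
    - [0,0,0,0,0,-0.22]
    - [0,0,0,0,0,-0.33]
    - [0,0,0,0,0,-0.36]
    - [0,0,0,0,0,-0.36]

```text
clock: 39.83
tcp_pos: [0.5991, -0.1661, 0.1025]
orientation: [2.754, 1.512, 0.001]
contact_force: [0.9, -0.1, 0.3]
grip_width: 0.0855
gripper_force: 0.0
```

Request:
apply_moves:
  rows:
    - [0,0,0,0,0,-0.11]
    - [0,0,0,0,0,-0.22]
    - [0,0,0,0,0,-0.33]
    - [0,0,0,0,0,-0.36]
    - [0,0,0,0,0,-0.36]

```text
clock: 40.45
tcp_pos: [0.599, -0.166, 0.1021]
orientation: [2.224, 2.219, 0.0]
contact_force: [0.3, 0.1, 0.0]
grip_width: 0.0857
gripper_force: 0.0
```

Request:
apply_moves:
  rows:
    - [-0.1,-0.15,0,0,0,0]
    - [-0.2,-0.3,0,0,0,0]
    - [-0.32,-0.5,0,0,0,0]
    - [-0.464,-0.668,0,0,0,0]
    - [-0.464,-0.668,0,0,0,0]

```text
clock: 41.08
tcp_pos: [0.428, -0.2849, 0.1023]
orientation: [-2.233, -2.21, 0.001]
contact_force: [0.7, -0.6, -0.5]
grip_width: 0.0851
gripper_force: 0.0
```

```bash
python3 - <<'E'
from h import *
print(state());g=r.grab_frame("scene");f=r.grab_frame("top")
for l in lids(g,(150,180,310,260)): print("s",l)
cv2.imwrite("pics/m1.png",cv2.resize(g["pixels"][170:290,140:320,::-1],None,fx=4,fy=4,interpolation=cv2.INTER_CUBIC))
E
```

```text
t 41.08 tcp [ 0.428  -0.2849  0.1023] yaw 89.4 tilt 0.05 q7 0.83 F [ 0.7 -0.6 -0.5] M [-0.04 -0.07  0.  ] w 0.0851 g 0.0
s ([154, 212, 30, 28, 659], [168.7, 225.4], [0.447, -0.2792])
s ([279, 223, 31, 34, 694], [294.1, 239.5], [0.5948, -0.0413])
s ([219, 235, 33, 25, 684], [234.8, 248.0], [0.5668, -0.1619])
```

Request:
apply_moves:
  rows:
    - [0,0,0.1,0,0,0.06]
    - [0,0,0.22,0,0,0.11]
    - [0,0,0.36,0,0,0.11]
    - [0,0,0.48,0,0,0.11]
    - [0,0,0.536,0,0,0.11]

```text
clock: 41.8
tcp_pos: [0.4326, -0.2803, -0.0339]
orientation: [-2.402, -2.022, 0.001]
contact_force: [0.7, -0.6, -0.0]
grip_width: 0.0855
gripper_force: 0.0
```

Request:
apply_moves:
  rows:
    - [0,0,0,0,0,0]
    - [0,0,0,0,0,0]
    - [0,0,0,0,0,0]
    - [0,0,0,0,0,0]
    - [0,0,0,0,0,0]
  claw: 0
  newtons: 40

```text
clock: 42.42
tcp_pos: [0.4331, -0.2821, -0.0311]
orientation: [2.404, 2.02, 0.002]
contact_force: [-0.1, 2.1, 7.1]
grip_width: 0.0554
gripper_force: 43.0
```

```bash
python3 - <<'E'
from h import *
print(state())
E
```

```text
t 42.42 tcp [ 0.4331 -0.2821 -0.0311] yaw 80.1 tilt 0.12 q7 0.88 F [-0.1  2.1  7.1] M [0.24 0.17 0.02] w 0.0554 g 43.0
```

Request:
apply_moves:
  rows:
    - [0,0,-0.1,0,0,0]
    - [0,0,-0.25,0,0,0]
    - [0,0,-0.44,0,0,-0.05]
    - [0,0,-0.44,0,0,-0.11]
    - [0,0,-0.44,0,0,-0.11]

```text
clock: 43.05
tcp_pos: [0.4324, -0.2815, 0.0785]
orientation: [2.221, 2.22, 0.002]
contact_force: [-0.3, 0.5, -0.7]
grip_width: 0.0552
gripper_force: 42.9
```

Request:
apply_moves:
  rows:
    - [0.15,0.1,0,0,0,0]
    - [0.3,0.2,0,0,0,0]
    - [0.42,0.28,0,0,0,0]
    - [0.482,0.328,0,0,0,0]
    - [0.482,0.328,0,0,0,0]

```text
clock: 43.68
tcp_pos: [0.5143, -0.1606, 0.0773]
orientation: [-2.22, -2.222, 0.001]
contact_force: [-0.0, -0.4, -0.2]
grip_width: 0.0553
gripper_force: 42.9
```

Request:
apply_moves:
  rows:
    - [0.15,0.1,0,0,0,0]
    - [0.3,0.2,0,0,0,0]
    - [0.42,0.28,0,0,0,0]
    - [0.482,0.328,0,0,0,0]
    - [0.482,0.328,0,0,0,0]

```text
clock: 44.3
tcp_pos: [0.5961, -0.0415, 0.0776]
orientation: [2.221, 2.221, -0.001]
contact_force: [0.1, -1.1, -0.5]
grip_width: 0.0552
gripper_force: 42.9
```

Request:
apply_moves:
  rows:
    - [0,0,0.06,0,0,0]
    - [0,0,0.12,0,0,0]
    - [0,0,0.18,0,0,0]
    - [0,0,0.204,0,0,0]
    - [0,0,0.204,0,0,0]

```text
clock: 44.92
tcp_pos: [0.5956, -0.0409, 0.0262]
orientation: [-2.221, -2.221, 0.001]
contact_force: [0.2, -0.1, -0.4]
grip_width: 0.0555
gripper_force: 42.9
```

```bash
python3 - <<'E'
from h import *
print(state())
E
```

```text
t 44.92 tcp [ 0.5956 -0.0409  0.0262] yaw 90.0 tilt 0.07 q7 0.43 F [ 0.2 -0.1 -0.4] M [ 0.09 -0.02 -0.05] w 0.0555 g 42.9
```

Request:
apply_moves:
  rows:
    - [0,0,0.01,0,0,0]
    - [0,0,0.02,0,0,0]
    - [0,0,0.026,0,0,0]
    - [0,0,0.026,0,0,0]

```text
clock: 45.42
tcp_pos: [0.5962, -0.0406, 0.0209]
orientation: [-2.221, -2.221, -0.001]
contact_force: [-1.1, 0.5, 5.2]
grip_width: 0.055
gripper_force: 43.3
```

Request:
apply_moves:
  rows:
    - [0,0,0,0,0,0.1]
    - [0,0,0,0,0,0.2]
    - [0,0,0,0,0,0.2]

```text
clock: 45.8
tcp_pos: [0.5967, -0.0409, 0.0207]
orientation: [2.539, 1.848, 0.001]
contact_force: [-0.0, 0.2, 2.2]
grip_width: 0.055
gripper_force: 43.1
```

Request:
apply_moves:
  rows:
    - [0,0,0.004,0,0,0.08]
    - [0,0,0.008,0,0,0.16]
    - [0,0,0.012,0,0,0.24]
    - [0,0,0.012,0,0,0.24]

```text
clock: 46.3
tcp_pos: [0.5965, -0.0412, 0.0176]
orientation: [2.839, 1.342, 0.0]
contact_force: [0.7, -0.6, 2.6]
grip_width: 0.0551
gripper_force: 43.1
```

```bash
python3 - <<'E'
from h import *
print(state())
E
```

```text
t 46.30 tcp [ 0.5965 -0.0412  0.0176] yaw 50.6 tilt 0.06 q7 -0.11 F [ 0.7 -0.6  2.6] M [-0.24 -0.04 -0.12] w 0.0551 g 43.1
```

It sinks past the jam level too. I continue to the stop.

Request:
apply_moves:
  rows:
    - [0,0,0.006,0,0,0.08]
    - [0,0,0.012,0,0,0.16]
    - [0,0,0.018,0,0,0.24]
    - [0,0,0.021,0,0,0.28]
    - [0,0,0.021,0,0,0.28]

```text
clock: 46.92
tcp_pos: [0.5977, -0.0412, 0.0138]
orientation: [3.064, 0.691, 0.005]
contact_force: [-1.4, 0.9, 14.1]
grip_width: 0.055
gripper_force: 44.0
```

Request:
apply_moves:
  rows:
    - [0,0,0,0,0,0.06]
    - [0,0,0,0,0,0.12]
    - [0,0,0,0,0,0.15]
    - [0,0,0,0,0,0.15]

```text
clock: 47.42
tcp_pos: [0.5975, -0.0412, 0.0138]
orientation: [-3.124, -0.328, -0.004]
contact_force: [-1.8, 0.7, 15.1]
grip_width: 0.0554
gripper_force: 44.4
```

Request:
apply_moves:
  rows:
    - [0,0,0,0,0,0.03]
    - [0,0,0,0,0,0.06]
    - [0,0,0,0,0,0.06]

```text
clock: 47.8
tcp_pos: [0.5965, -0.0411, 0.0138]
orientation: [-3.136, -0.185, -0.0]
contact_force: [-4.7, 1.0, 18.2]
grip_width: 0.0553
gripper_force: 46.0
```

```bash
python3 - <<'E'
from h import *
print(state())
E
```

```text
t 47.80 tcp [ 0.5965 -0.0411  0.0138] yaw 6.7 tilt 0.03 q7 -0.73 F [-4.7  1.  18.2] M [0.21 1.02 1.12] w 0.0553 g 46.0
```

Home, with 1.1 N m at the stop. I release, retreat and check everything.

Request:
apply_moves:
  rows:
    - [0,0,-0.012,0,0,-0.01]
    - [0,0,-0.012,0,0,-0.01]
    - [0,0,-0.012,0,0,-0.01]
  claw: 1

```text
clock: 48.18
tcp_pos: [0.5958, -0.0406, 0.0147]
orientation: [-3.135, -0.199, 0.001]
contact_force: [-0.4, -0.2, -0.0]
grip_width: 0.0856
gripper_force: 0.0
```

Request:
apply_moves:
  rows:
    - [0,0,-0.05,0,0,0]
    - [0,0,-0.2,0,0,0]
    - [0,0,-0.4,0,0,0]
    - [0,0,-0.6,0,0,0]
    - [0,0,-0.7,0,0,0]

```text
clock: 48.8
tcp_pos: [0.597, -0.0415, 0.1935]
orientation: [3.135, 0.197, 0.005]
contact_force: [0.6, 0.8, -0.4]
grip_width: 0.0855
gripper_force: 0.0
```

Request:
apply_moves:
  rows:
    - [-0.15,-0.15,0,0,0,0]
    - [-0.3,-0.3,0,0,0,0]
    - [-0.45,-0.4,0,0,0,0]
    - [-0.55,-0.45,0,0,0,0]
    - [-0.55,-0.45,0,0,0,0]

```text
clock: 49.42
tcp_pos: [0.4438, 0.0551, 0.19]
orientation: [-3.131, -0.201, 0.002]
contact_force: [0.8, 0.2, 0.1]
grip_width: 0.0851
gripper_force: 0.0
```

```bash
python3 - <<'E'
from h import *
print(state());g=r.grab_frame("scene")
cv2.imwrite("pics/final.png",cv2.resize(g["pixels"][140:350,130:530,::-1],None,fx=2,fy=2,interpolation=cv2.INTER_CUBIC))
E
```

```text
t 49.42 tcp [0.4438 0.0551 0.19  ] yaw 7.4 tilt 0.26 q7 -1.21 F [0.8 0.2 0.1] M [ 0.01 -0.04  0.  ] w 0.0851 g 0.0
```

View pics/final.png

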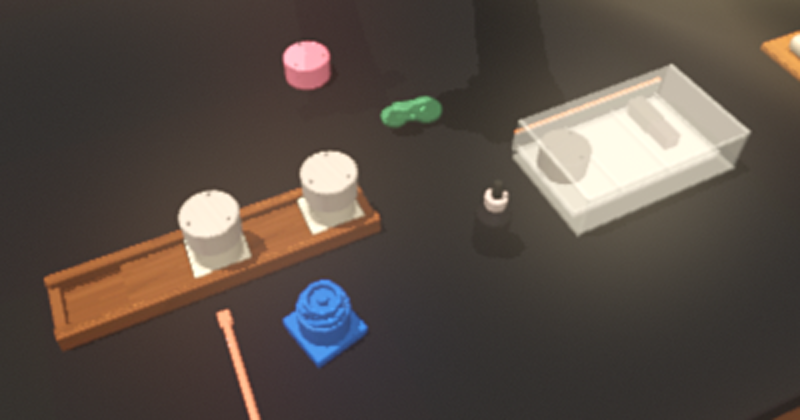

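The final picture shows both pots closed at (212,230) and (330,185). The tray is fully in, with the lid upright in its bay at (565,157) and the tube at (652,120), and the bystanders are untouched. I hand the job in.

```bash
python3 -c "
from bench import r
print(r.hand_in())"
```

```text
the job is handed in; nothing more can be done
None
```

I handed the job in: both pots on the vanity are closed with their own lids screwed home to the stop, the spare lid stands upright in an empty bay with the tray fully in and the tube still lying there, and the bystanders were not touched.

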